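# Free the jammed spindle cap and fit the cup driver on the lining wheel

### The arm

A 7-joint arm with a two-finger parallel gripper is mounted at the origin on the work surface. World frame = base frame: x ahead of the robot, y to its left, z up, the work surface at z = 0. Lengths are in m, angles in rad, forces in N, time in s.
With the tool pointing down it reaches from about 0.425 to 0.875 m from the base axis. Payload 8.4 kg.
Tool frame: the origin (TCP) lies at the very end of the fingers, on their centre line; the grasp point (between the pads) lies robot.grip_depth behind it (robot.grip_depth is the distance from the TCP to the grasp point, in m); x points along the fingers, y is the direction in which the jaws open and shut, and the axes are right-handed (so a half turn about x gives the same grasp; the last joint's range is limited). The gripper opens to 85 mm and grips with 20 to 120 N. Pads are 22 mm wide; open, the fingers measure 114 mm over their backs; the gripper's body (76 mm by 85 mm) begins 54 mm behind the grasp point. The pads swing forward as they close: fully open they stand 13 mm farther back than shut.
Start: joints at [-1.273, 0.333, 0.04, 1.465, -0.013, 1.343, -0.059], TCP at [0.251, 0.599, 0.231] pointing down, gripper open.
Joint ranges: [-2.58, 2.58], [-0.38, 2.09], [-1.3, 1.39], [0.25, 2.4], [-1.5, 4.64], [0.08, 2.09], [-2.65, 2.65]. Speed limits (rad/s): [2.22, 2.22, 2.79, 2.79, 3.14, 3.14, 3.14].

### API

Orientations are given as a 3x3 rotation matrix whose columns are the frame's x, y, z axes.
In Python, from plant import robot gives the robot as it stands.
- The arm moves only by the tool play_rows, never from a script. Its argument "motion" is a list of rows, each an object with "travel": the shift along the tool's x, y, z in mm, a list of three; "twist": the turn about the tool's x in rad; "hand": the finger opening in mm, from 0 to 85.4. In form: [{"travel": [tx, ty, tz], "twist": twist, "hand": hand}, ...]. A call has 1 to 8 rows; each row shifts and turns the commanded pose from where the row before left it, along the tool's axes as they then stand; what a row does not reach is not made up. A row lasts 1/8 s, in which the tool goes at most 62.5 mm and 10.7 degrees, less where a joint would pass 70% of its speed; a pose out of reach is approached as far as the arm can. A call is refused whole if a number of a shift passes 62.5 or a number of a turn 0.188, either way. A call with a gripper value outside its range is refused whole. The fingers move at their own pace and stop on an object; "squeeze" is the grip in N (left out, the last holds). Time passes only in rows, so rows that do not move let the fingers close. It gives the time, the measured TCP pose, the force and the opening at its end, in the units of the state.
- robot.state(): the state, without advancing time (a new reading comes with each control period).
- robot.camera(name): name is "scene" or "top"; returns the picture (384x512x3 uint8, red, green, blue); there is no depth.
- robot.calibration(name): a dict with "K" (3x3 intrinsics, pixels), "R" (3x3) and "t" (3): a world point X has camera coordinates R X + t. Camera axes: x right, y down, z forward; pixel columns grow to the right and rows downward; lengths in m; the calibration is good to about 2 mm. A picture is of the moment at which its call begins. calibration takes no time and is no camera call.
- robot.close_job(): hands the job in, once; it reports no verdict.
Trained networks look in the newest picture that a camera, given by its name, has taken for a name from the list of things; names that differ only in an ending like _2 or _b are one class to them, and where a whole thing is asked for, a point or a joint stands for the part that bears it (a point fixed in the world has none). Each returns a list of dicts, best first, with "score" (0 to 1); they miss things now and then, are a little off and sometimes report something else, mostly with a low value. They report only what shows in the picture. A call takes as long as a camera call. They do not tell look-alikes from the thing itself.
- robot.masks_of(label, camera): "mask" (384x512 bool, what is visible of it) and "point" ([column, row] in pixels, amid what is visible of it).
- robot.tip_of(label, camera): "point" ([column, row] in pixels: a listed point, or the origin of a listed thing).
The state is a dict: "t": time; "q": joint angles; "joint_velocities": joint speeds; "effort": joint torques, N m; "tcp_pos": TCP position; "orientation": TCP orientation; "contact_force": force on the tool from outside, world axes, zero at the start; "wrist_torque": the same for the moment, N m; "finger_gap": finger opening in m.
Only numpy, scipy, OpenCV 4.12 (cv2) and the standard library are available. Lean on these libraries where they do the work, as an engineer would, in place of code of your own. Each camera call takes 0.05 s, during which the arm holds its last target.

### The job

Get the lining wheel ready for banding cups: its slanting spindle wears an orange guard cap, jammed too tight for a straight pull, so work it off without dragging or tipping the loose-standing machine, and stand it mouth down in the blue parts tray. Then fit the aluminium and blue cup driver, the one with the red index mark, fully home on the flatted spindle and let go. Leave everything else on the bench where it is.

Things in the scene. Friction and masses are not known exactly. Their poses are not given: they have to be found in the camera images.
- machine_foot (a point): Lining wheel: small grey motor-driven machine, base 230 x 150 mm, 4.5 kg, loose on rubber feet. Point on the bench below its tilting head; z up, -x to its front, where head and spindle lean 30 degrees from vertical. Spindle foot at x -18, z 116 mm. Nothing of the machine but the spindle rises past the plane of the head's face. More than about 15 N of pull or shove drags it.
- head_face (a point): Centre of the head's round steel face, 60 mm across, square to the spindle (z outward). From it rises the round journal, 26 mm across and 16 mm long; then the D-shaped end.
- spindle_seat (a point): On the spindle's axis at the shoulder, 16 mm out from the head's face, where the journal ends and the D-shaped end begins: 20 mm long, 20 mm across, flat 5.5 mm from the axis, tip chamfered 2 mm. z outward along the spindle, x to the side of the flat (up and rearward, turned up to 0.6 rad either way about z). The drive keeps the spindle from turning. The cap hides it at first.
- cap_center (a point): Orange plastic guard cap jammed on the journal: 60 g, 48 mm long, 44 mm across, with two flats 34 mm apart facing its +y and -y to grip. Origin mid-length on its axis; z from open mouth to closed end. At the start z is along the spindle, y level, and the mouth 1 mm off the head's face.
- cap_mouth (a point): Centre of the cap's open mouth (bore 29 mm). Stiff ribs inside grip the journal: it takes about 50 to 70 N straight, or 0.8 N m of twist, to slip. While it slips round it also creeps out under a light pull of 5 to 10 N, some 1 to 3 mm for each 0.8 rad of turn, either way round. Half the grip is lost at 8 mm out, all at 13 mm; it clears the spindle's tip at 36 mm.
- driver_center (a point): Cup driver, which holds a cup by its inside: aluminium, upper half blue plastic, some 220 g, 46 mm tall: flange 70 mm across and 8 mm thick at the foot, then a tower 44 mm across with two flats 36 mm apart facing its +y and -y. Stands on the bench, bore down. Origin on its axis, half-way up (23 mm); z up, x towards the red dot on the flange (red bar on top).
- driver_bore (a point): Centre of the mouth of the bore in the driver's underside: D-shaped, 21.6 mm across, 22 mm deep, its flat 6.3 mm from the axis on the +x side, below the red dot. Fully home, the underside rests on the spindle's shoulder, so this point meets spindle_seat, red dot over the spindle's flat.
- tray_in (a point): Blue steel parts tray, fixed: 130 mm along its x, 170 mm along its y, 28 mm tall, wall 4 mm. Origin at the centre of the inner floor, 4 mm above the bench.
- disc_head_center (a point): Another head of the machine, not wanted: aluminium disc 68 mm across, black rubber pad 60 mm across on a neck, 42 mm tall, no mark. Origin half-way up. Leave it.
- mug: Bisque mug, 80 mm across, 95 mm tall, origin at its underside. Leave it.
- bowl: Bisque bowl, 124 mm across, 60 mm tall, origin at its underside. Leave it.
- jar_green: Grey-green glaze jar, 68 mm across, 85 mm tall, origin at its underside. Leave it.
- jar_cream: Cream glaze jar, 68 mm across, 85 mm tall, origin at its underside. Leave it.
- vase: Small white vase, 72 mm across, 100 mm tall, origin at its underside. Leave it.
- brush: Brush lying on the bench near the robot, along its x. Leave it.
There are look-alikes about, which are no part of the job. What is shaped like the part that bears driver_center but purple is not meant. There is more than one size of the part that bears cap_center; the job needs the smaller.

How it is judged:
On the way, in this order (a step that is already met when the one before it is completed fails the run):
1. the cap is off the spindle (distance between cap_center and spindle_seat above 0.06 m), for 0.1 s.
2. the cap stands mouth down in the tray, released (x of cap_center in the frame of tray_in between -0.062 and 0.062 m and y of cap_center in the frame of tray_in between -0.082 and 0.082 m and z of cap_center in the frame of tray_in below 0.028 m and angle between cap_center's own z axis and vertical below 0.15 rad and contact force between the fingers and cap below 0.05 N), for 0.2 s.
At the end, for the whole second after the job is handed in: Cap upright (0.15 rad), mouth down, on the tray floor; driver on the spindle, underside within 2.5 mm of the shoulder, square within 0.08 rad, red dot over the flat within 0.25 rad; machine on its feet; both parts released and at rest (x of cap_center in the frame of tray_in between -0.062 and 0.062 m and y of cap_center in the frame of tray_in between -0.082 and 0.082 m and z of cap_center in the frame of tray_in below 0.028 m and angle between cap_center's own z axis and vertical below 0.15 rad and distance between driver_center and spindle_seat below 0.0255 m and angle between the z axis of driver_center and the z axis of spindle_seat, either way round below 0.08 rad and angle between the x axis of driver_center and the x axis of spindle_seat, either way round below 0.25 rad and angle between machine_foot's own z axis and vertical below 0.03 rad and linear speed of each of driver, cap below 0.01 m/s); the robot touches nothing.
It fails at once if the machine is dragged more than 10 mm or tipped (distance of machine_foot from where it was at the start of the episode above 0.01 m or angle between machine_foot's own z axis and vertical above 0.06 rad).
It fails at once if another thing on the bench is shifted more than 20 mm (distance of any of disc_head_center, mug, bowl, jar_green, jar_cream, vase, brush from where it was at the start of the episode above 0.02 m).
It also fails if it takes over 72 s, if anything falls off the work surface, if the arm or the gripper's body presses on something with over 40 N, if the wrist force passes 120 N, or if a joint passes its speed limit or range.

## Working session

There is one attempt and no reset: what is moved stays moved. The work goes in short steps, Python scripts to look and compute and a tool call to move; the robot and the scene stay as the last step left them, time stands still between calls to the robot, and variables do not carry over. Pictures are saved under pics/ and viewed, and the job is handed in when it is done.

Besides the shell and the picture viewer there is one more tool, called after "Request:" by a JSON object that holds its "method" and its "body". play_rows: Moves the arm, as the interface text tells. Its arguments: {"type":"object","properties":{"motion":{"type":"array","items":{"type":"object","properties":{"travel":{"type":"array","items":{"type":"number"}},"twist":{"type":"number"},"hand":{"type":"number"}}}},"squeeze":{"type":"number"}},"required":["motion"]}

```bash
ls; mkdir -p pics
python3 - <<'E'
from plant import robot
import cv2,numpy as np
print(robot.state()); print(robot.grip_depth)
for n in("scene","top"):
    cv2.imwrite(f"pics/{n}0.png",cv2.cvtColor(cv2.resize(robot.camera(n),(800,600),interpolation=cv2.INTER_CUBIC),cv2.COLOR_RGB2BGR))
    print(robot.calibration(n))
    for l in ["machine_foot","head_face","spindle_seat","cap_center","cap_mouth","driver_center","driver_bore","tray_in","disc_head_center","mug","bowl","jar_green","jar_cream","vase","brush"]:
        print(n,l,[(np.round(d["point"],1).tolist(),round(float(d["score"]),2)) for d in robot.tip_of(l,n)])
E
```

```text
pics
{'t': 0.0, 'q': array([-1.27318559,  0.33392573,  0.03988825,  1.46628492, -0.01342612,
        1.34329847, -0.0584714 ]), 'joint_velocities': array([ 1.27314834e-03,  1.87222604e-03,  8.97756363e-05,  4.36140143e-04,
        4.98005232e-04, -1.72020123e-03,  3.02113289e-04]), 'effort': array([ 4.59018011e-04, -6.58583164e+01,  1.36547707e+00, -4.05543101e+01,
        1.66176556e-02,  1.28732159e-02, -1.64356720e-05]), 'tcp_pos': array([0.25105906, 0.59905571, 0.2304052 ]), 'orientation': array([[-5.52180402e-04,  3.86486128e-01,  9.22295055e-01],
       [-1.55510336e-03,  9.22293748e-01, -3.86486512e-01],
       [-9.99998638e-01, -1.64767441e-03,  9.17533423e-05]]), 'contact_force': array([-0.44284658, -0.02096007, -0.08059079]), 'wrist_torque': array([0.04494134, 0.03749276, 0.03628923]), 'finger_gap': 0.08546838390267915}
0.0187
{'K': array([[361.12481232,   0.        , 254.87232698],
       [  0.        , 361.12481232, 191.90035875],
       [  0.        ,   0.        ,   1.        ]]), 'R': array([[-7.04510205e-01,  7.09693857e-01, -5.68575242e-06],
       [ 4.19724491e-01, 
[... 1490 characters left out ...]

top cap_center [([209.9, 211.6], 0.59), ([267.9, 191.6], 0.53), ([147.4, 228.2], 0.21)]
top cap_mouth [([204.2, 218.8], 0.85), ([265.6, 191.6], 0.81), ([208.6, 133.9], 0.55)]
top driver_center [([355.5, 192.0], 0.92), ([385.2, 169.2], 0.84)]
top driver_bore [([378.2, 170.7], 0.61), ([352.6, 192.0], 0.57), ([173.2, 149.7], 0.47)]
top tray_in [([147.2, 229.6], 0.55)]
top disc_head_center [([366.4, 239.9], 0.82)]
top mug [([282.9, 131.5], 0.63), ([173.6, 147.4], 0.47)]
top bowl [([134.4, 169.8], 0.89)]
top jar_green [([208.3, 134.1], 0.94), ([134.0, 167.4], 0.66)]
top jar_cream [([170.2, 146.6], 0.58)]
top vase [([346.5, 143.0], 0.98), ([173.6, 151.0], 0.36)]
top brush [([292.1, 258.3], 0.56)]
```

View pics/scene0.png

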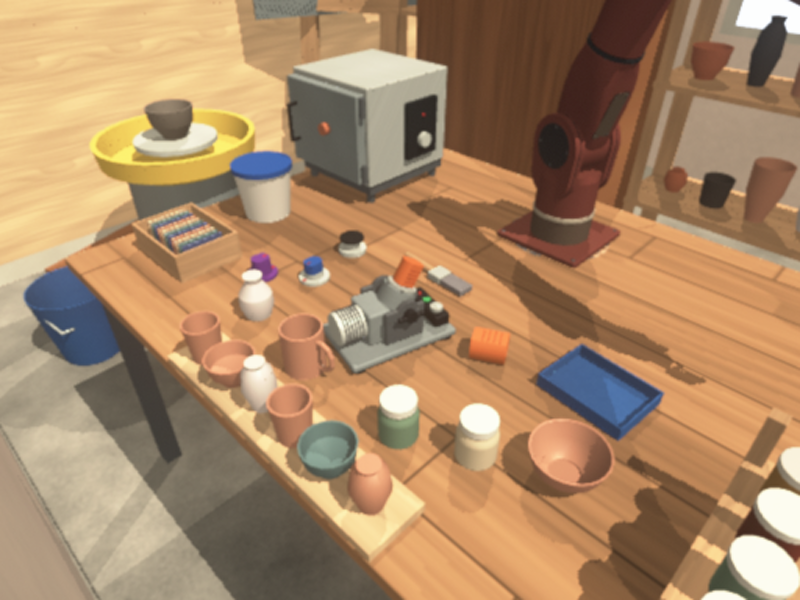

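View pics/top0.png

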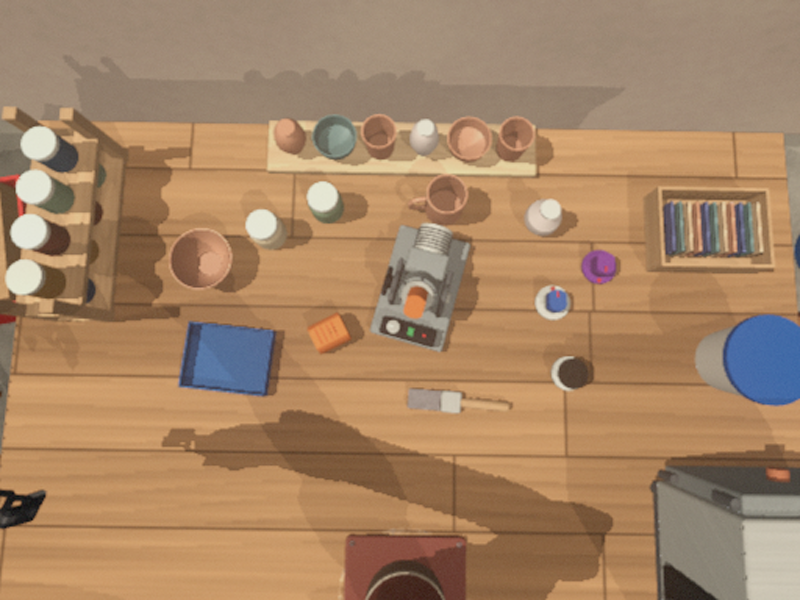

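```bash
cat > h.py <<'E'
from plant import robot
import cv2,numpy as np
C={n:robot.calibration(n) for n in("scene","top")}
def P(n):
    c=C[n]; return c["K"]@np.c_[c["R"],c["t"]]
def proj(n,X):
    x=P(n)@np.append(X,1); return x[:2]/x[2]
def plane(n,uv,z):
    c=C[n]; d=c["R"].T@np.linalg.inv(c["K"])@np.array([uv[0],uv[1],1]); o=-c["R"].T@c["t"]
    return o+d*(z-o[2])/d[2]
def tri(a,b):
    X=cv2.triangulatePoints(P("scene"),P("top"),np.array(a,float).reshape(2,1),np.array(b,float).reshape(2,1))[:,0]
    return X[:3]/X[3]
def crop(n,img,u,v,w,name,s=None):
    h=int(w*.75); u=int(u);v=int(v); s=s or 800//w
    y0=max(v-h//2,0);x0=max(u-w//2,0)
    c=img[y0:y0+h,x0:x0+w]
    cv2.imwrite(name,cv2.cvtColor(cv2.resize(c,None,fx=s,fy=s,interpolation=cv2.INTER_CUBIC),cv2.COLOR_RGB2BGR)); print(name,"origin",x0,y0,"scale",s)
E
python3 - <<'E'
from h import *
im={n:robot.camera(n) for n in C}
np.savez("im0.npz",**im)
r=lambda x:np.round(x,4)
print("cap",r(tri([260.3,175.4],[267.9,191.6])),r(plane("top",[267.9,191.6],.1377)),r(plane("scene",[260.3,175.4],.1377)))
print("face",r(tri([258.4,180.6],[267.9,189.7])), r(plane("top",[267.9,189.7],.116)))
print("drv",r(tri([200.8,171.9],[355.5,192])),r(plane("top",[355.5,192],.023)),r(plane("scene",[200.8,171.9],.023)))
print("tray",r(tri([383.6,249],[147.2,229.6])),r(plane("top",[147.2,229.6],.004)))
for l,uvT in dict(bigcap=[209.9,211.6],purple=[385,169],disc=[366.4,239.9],mug=[283,131],jg=[208,134],jc=[170,147],vase=[346,143]).items(): print(l,r(plane("top",uvT,.03)))
crop("top",im["top"],268,190,80,"pics/t1.png"); crop("scene",im["scene"],258,190,100,"pics/s1.png")
crop("top",im["top"],355,195,50,"pics/t2.png",12); crop("scene",im["scene"],200,172,50,"pics/s2.png",12)
E
```

```text
cap [ 0.5552 -0.0142  0.1316] [ 0.5559 -0.0157  0.1377] [ 0.5607 -0.0059  0.1377]
face [ 0.5627 -0.0146  0.1161] [ 0.5641 -0.0162  0.116 ]
drv [ 0.5718 -0.2925  0.024 ] [ 0.5728 -0.2937  0.023 ] [ 0.5704 -0.2925  0.023 ]
tray [0.4453 0.359  0.0078] [0.4466 0.3579 0.004 ]
bigcap [0.5043 0.1598 0.03  ]
purple [ 0.6463 -0.3863  0.03  ]
disc [ 0.4247 -0.3219  0.03  ]
mug [ 0.7645 -0.0646  0.03  ]
jg [0.7509 0.174  0.03  ]
jc [0.7066 0.2927 0.03  ]
vase [ 0.7284 -0.265   0.03  ]
pics/t1.png origin 228 160 scale 10
pics/s1.png origin 208 153 scale 8
pics/t2.png origin 330 177 scale 12
pics/s2.png origin 175 154 scale 12
```

View pics/t1.png

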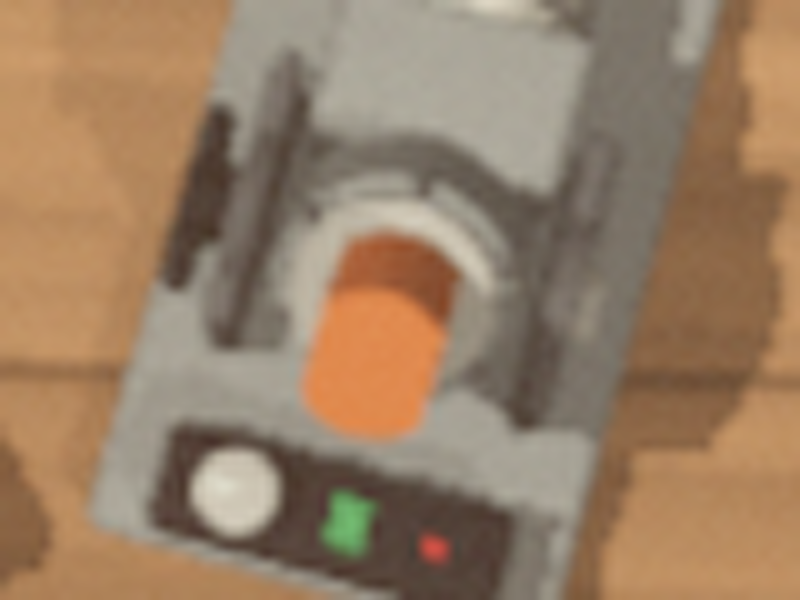

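View pics/s1.png

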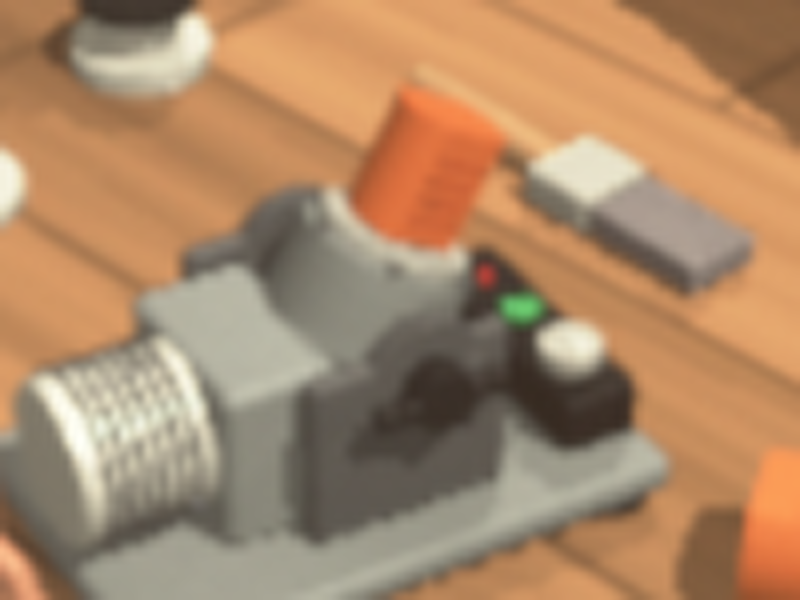

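View pics/t2.png

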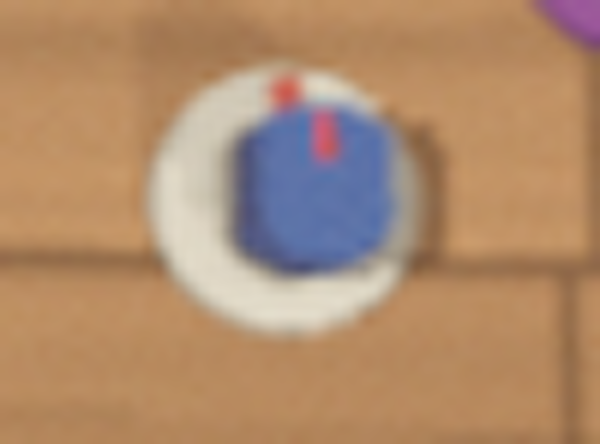

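View pics/s2.png

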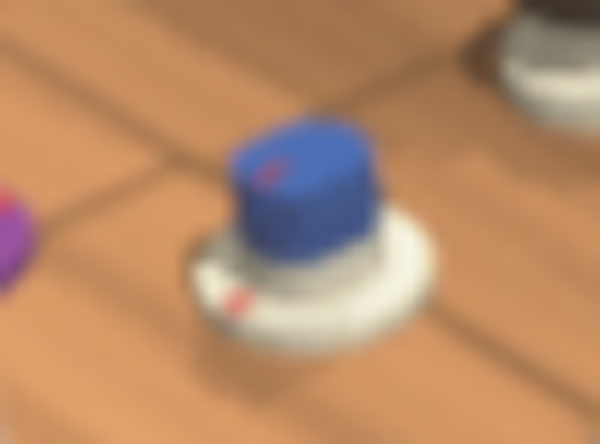

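```bash
cat > fit.py <<'E'
from h import *
from scipy.optimize import minimize
def Rz(a): c,s=np.cos(a),np.sin(a); return np.array([[c,-s,0],[s,c,0],[0,0,1.]])
def Ry(a): c,s=np.cos(a),np.sin(a); return np.array([[c,0,s],[0,1,0],[-s,0,c]])
def prism(r,f,z0,z1):
    t=np.linspace(0,2*np.pi,72,endpoint=False); x=r*np.cos(t); y=np.clip(r*np.sin(t),-f,f)
    return np.r_[np.c_[x,y,0*x+z0],np.c_[x,y,0*x+z1]]
S=8
def sil(n,parts,R,p,win):
    x0,y0,w,h=win; m=np.zeros((h*S,w*S),np.uint8)
    for pts in parts:
        X=(R@pts.T).T+p; q=(P(n)@np.c_[X,np.ones(len(X))].T).T; q=q[:,:2]/q[:,2:]
        q=(q+0.5-[x0,y0])*S
        cv2.fillConvexPoly(m,cv2.convexHull(np.round(q*16).astype(np.int32)),255,shift=4)
    return cv2.resize(m,(w,h),interpolation=cv2.INTER_AREA)/255.
E
python3 - <<'E'
from fit import *
im=np.load("im0.npz")
wins={"top":(245,170,50,45),"scene":(240,155,40,40)}
obs={}
for n,(x,y,w,h) in wins.items():
    c=im[n][y:y+h,x:x+w].astype(float); hsv=cv2.cvtColor(im[n][y:y+h,x:x+w],cv2.COLOR_RGB2HSV)
    m=((c[...,0]-c[...,2])/c[...,0].clip(1)>0.62)&(c[...,0]>90)
    k,l,st,_=cv2.connectedComponentsWithStats(m.astype(np.uint8)); i=1+np.argmax(st[1:,4]); m=l==i
    obs[n]=m.astype(float); print(n,m.sum(),st[i])
cap=[prism(.022,.017,-.024,.024)]
def cost(v,ns=("top","scene")):
    R=Rz(v[3])@Ry(-np.pi/6)
    return sum(np.abs(sil(n,cap,R,v[:3],wins[n])-obs[n]).sum() for n in ns)
for ns in (("top","scene"),("top",),("scene",)):
  best=None
  for y0 in(-.1,-.25,-.4):
    r=minimize(lambda s:cost(np.array([.556,-.0145,.1377,0])+s*[.01,.01,.01,.2],ns) ,[0,0,0,y0/.2],method="Nelder-Mead",options=dict(initial_simplex=np.array([0,0,0,y0/.2])+np.r_[np.zeros((1,4)),np.eye(4)*.5]))
    if best is None or r.fun<best.fun: best=r
  print(ns,best.fun,np.round(np.array([.556,-.0145,.1377,0])+best.x*[.01,.01,.01,.2],4))
# base edges
g=lambda x,y:(228+x/10-.5,160+y/10-.5)
for zz in(.02,.03):
  a,b=[plane("top",g(*q),zz) for q in((235,0),(100,480))]; c,d=[plane("top",g(*q),zz) for q in((725,0),(575,580))]; e,f=[plane("top",g(*q),zz) for q in((110,515),(370,590))]
  for p,q in((a,b),(c,d),(e,f)): print(zz,np.round(p,4),np.round(q,4),np.arctan2(*(p-q)[1::-1]))
# driver
g=lambda x,y:(330+x/12-.5,177+y/12-.5)
d=plane("top",g(287,92),.008); print("dot",d)
for ns in(("top"),("scene")):
  m=robot.masks_of("driver_center",ns); print([(k["score"],k["point"],k["mask"].sum()) for k in m])
E
```

```text
top 193 [ 14  14  14  19 193]
scene 247 [ 12   9  19  20 247]
('top', 'scene') 76.36078431372549 [ 0.553  -0.0109  0.1382 -0.2495]
('top',) 13.196078431372548 [ 0.5663 -0.0118  0.016  -0.2669]
('scene',) 25.07450980392157 [ 0.5534 -0.0105  0.1384 -0.1838]
0.02 [0.6724 0.036  0.02  ] [0.5189 0.0755 0.02  ] -0.2515724983899362
0.02 [ 0.6748 -0.1199  0.02  ] [ 0.49  -0.073  0.02 ] -0.2484955098149318
0.02 [0.5081 0.0721 0.02  ] [ 0.4859 -0.0092  0.02  ] 1.3050877478880838
0.03 [0.6703 0.0358 0.03  ] [0.5182 0.0749 0.03  ] -0.25157249838993617
0.03 [ 0.6726 -0.1187  0.03  ] [ 0.4895 -0.0722  0.03  ] -0.24849550981493163
0.03 [0.5074 0.0716 0.03  ] [ 0.4855 -0.009   0.03  ] 1.3050877478880833
dot [ 0.59978499 -0.29173073  0.008     ]
[(0.93, [383.3, 169.3], np.int64(354)), (0.63, [354.6, 191.6], np.int64(347))]
[(0.7, [198.8, 170.7], np.int64(288))]
```

```bash
cat > ov.py <<'E'
from fit import *
def overlay(n,img,parts,R,p,win,name,s=12):
    x0,y0,w,h=win
    c=cv2.resize(img[y0:y0+h,x0:x0+w],None,fx=s,fy=s,interpolation=cv2.INTER_CUBIC)
    for pts in parts:
        X=(R@pts.T).T+p; q=(P(n)@np.c_[X,np.ones(len(X))].T).T; q=q[:,:2]/q[:,2:]
        q=np.round((q+0.5-[x0,y0])*s).astype(np.int32)
        k=len(q)//2
        for a in(q[:k],q[k:]): cv2.polylines(c,[a],True,(0,255,255),1)
    cv2.imwrite(name,cv2.cvtColor(c,cv2.COLOR_RGB2BGR))
    return c
E
python3 - <<'E'
from ov import *
im=np.load("im0.npz")
cap=[prism(.022,.017,-.024,.024)]
R=Rz(-.25)@Ry(-np.pi/6)
wins={"top":(240,165,50,45),"scene":(240,155,40,40)}
cs=[overlay(n,im[n],cap,R,np.array([.5545,-.0125,.1377]),wins[n],f"pics/_{n}.png",10) for n in wins]
H=max(c.shape[0] for c in cs)
cs=[cv2.copyMakeBorder(c,0,H-c.shape[0],0,0,cv2.BORDER_CONSTANT) for c in cs]
cv2.imwrite("pics/ov1.png",cv2.cvtColor(cv2.resize(np.hstack(cs),None,fx=.88,fy=.88),cv2.COLOR_RGB2BGR))
E
```

```text
(no output)
```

View pics/ov1.png

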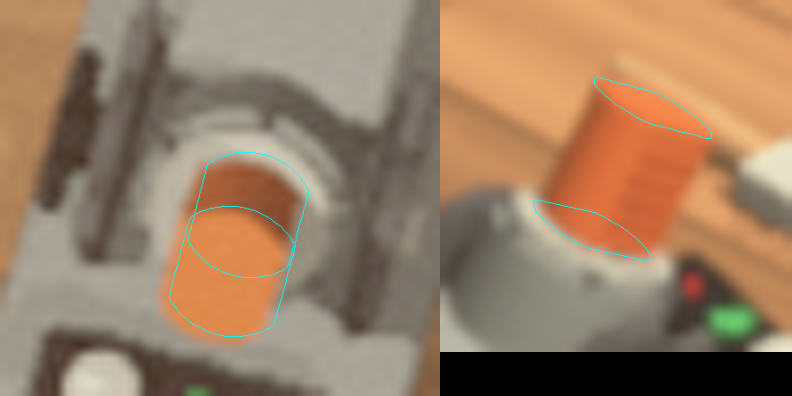

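```bash
cat > f2.py <<'E'
from fit import *
def omask(img,win):
    x,y,w,h=win; c=img[y:y+h,x:x+w].astype(float)
    m=((c[...,0]-c[...,2])/c[...,0].clip(1)>0.55)&((c[...,0]-c[...,1])/c[...,0].clip(1)>0.36)
    k,l,st,_=cv2.connectedComponentsWithStats(m.astype(np.uint8)); i=1+np.argmax(st[1:,4]); return (l==i).astype(float)
E
python3 - <<'E'
from f2 import *
im=np.load("im0.npz")
wins={"top":(245,170,50,45),"scene":(240,155,40,40)}
obs={n:omask(im[n],wins[n]) for n in wins}; print({n:o.sum() for n,o in obs.items()})
cap=[prism(.022,.017,-.024,.024)]
R=Rz(-.25)@Ry(-np.pi/6)
for ns in (("top","scene"),("top",),("scene",)):
    f=lambda s:sum(np.abs(sil(n,cap,R,np.array([.554+s[0]*.01,-.012+s[1]*.01,.1377]),wins[n])-obs[n]).sum() for n in ns)
    r=minimize(f,[0,0],method="Nelder-Mead",options=dict(initial_simplex=[[0,0],[.3,0],[0,.3]]))
    print(ns,r.fun,.554+r.x[0]*.01,-.012+r.x[1]*.01)
E
```

```text
{'top': np.float64(202.0), 'scene': np.float64(263.0)}
('top', 'scene') 63.5607843137255 0.5528350579738618 -0.010758674740791322
('top',) 40.67843137254902 0.5534858476780355 -0.009849723614752292
('scene',) 20.29019607843137 0.5521397078037262 -0.011505971789360046
```

```bash
cat > go.py <<'E'
from h import *
from fit import Rz
def to(target,ang=None,verbose=True):
    """target TCP pos; ang = desired heading of tool y (world angle). prints tool-frame deltas after twist"""
    s=robot.state(); R=s["orientation"]; h=np.arctan2(R[1,1],R[0,1])
    tw=0 if ang is None else -((ang-h+np.pi)%(2*np.pi)-np.pi)
    c,sn=np.cos(tw),np.sin(tw); R2=R@np.array([[1,0,0],[0,c,-sn],[0,sn,c]])
    d=R2.T@(np.array(target)-s["tcp_pos"])*1000
    print("t",round(s["t"],2),"tcp",np.round(s["tcp_pos"],4),"tilt",np.round(R[:2,0],4),"head",round(h,4),"gap",round(s["finger_gap"]*1000,1),"F",np.round(s["contact_force"],1),"T",np.round(s["wrist_torque"],2))
    print("twist",round(tw,4),"travel",np.round(d,1))
YH=np.pi/2-.25
CAP=np.array([.553,-.0107,.1377]); A=Rz(-.25)@[-.5,0,.8660254]
E
python3 -c "
from go import *
g=CAP+.004*A; print(g); to([g[0],g[1],.215],YH)"
```

```text
[ 0.55106218 -0.01020519  0.1411641 ]
t 1.8 tcp [0.2512 0.5994 0.2313] tilt [-0.     -0.0001] head 1.1739 gap 85.6 F [ 0.8 -1.1  0.1] T [-0.04  0.01  0.  ]
twist -0.1469 travel [  16.3 -516.5  441.4]
```

Request:
{"method": "play_rows", "body": {"motion": [{"travel": [0,-37,33],"twist": -0.147,"hand": 60},{"travel": [0,-46,39],"twist": 0,"hand": 60},{"travel": [0,-46,39],"twist": 0,"hand": 60},{"travel": [0,-46,39],"twist": 0,"hand": 60},{"travel": [0,-46,39],"twist": 0,"hand": 60},{"travel": [0,-46,39],"twist": 0,"hand": 60},{"travel": [0,-46,39],"twist": 0,"hand": 60},{"travel": [0,-46,39],"twist": 0,"hand": 60}], "squeeze": 60}}

```text
t: 2.8
tcp_pos: [0.4529, 0.1713, 0.2317]
orientation: [[0.001, 0.247, 0.969], [0.001, 0.969, -0.247], [-1.0, 0.001, 0.001]]
contact_force: [0.5, 0.8, 0.4]
finger_gap: 0.0599
```

```bash
python3 -c "
from go import *
g=CAP+.004*A; print(g); to([g[0],g[1],.215],YH)"
```

```text
[ 0.55106218 -0.01020519  0.1411641 ]
t 2.8 tcp [0.4529 0.1713 0.2317] tilt [0.0007 0.0008] head 1.3211 gap 59.9 F [0.5 0.8 0.4] T [-0.01 -0.11  0.01]
twist 0.0003 travel [  16.6 -151.5  140. ]
```

Request:
{"method": "play_rows", "body": {"motion": [{"travel": [0,-40,36],"twist": 0,"hand": 46},{"travel": [0,-40,36],"twist": 0,"hand": 46},{"travel": [0,-40,36],"twist": 0,"hand": 46},{"travel": [16,-32,32],"twist": 0,"hand": 46},{"travel": [0,0,0],"twist": 0,"hand": 46},{"travel": [0,0,0],"twist": 0,"hand": 46}]}}

```text
t: 3.55
tcp_pos: [0.5502, -0.0084, 0.2153]
orientation: [[-0.0, 0.247, 0.969], [0.0, 0.969, -0.247], [-1.0, 0.0, -0.0]]
contact_force: [0.1, 1.2, -0.5]
finger_gap: 0.0457
```

Run:
```python
from go import *
g=CAP+.004*A; to([g[0],g[1],g[2]-.0187],YH)
im=robot.camera("top");crop("top",im,268,190,80,"pics/t3.png")
im=robot.camera("scene");crop("scene",im,258,160,100,"pics/s3.png")
```

```text
t 3.55 tcp [ 0.5502 -0.0084  0.2153] tilt [-0.0004  0.0002] head 1.321 gap 45.7 F [ 0.1  1.2 -0.5] T [ 0.02 -0.03 -0.  ]
twist 0.0002 travel [92.8 -1.6  1.3]
pics/t3.png origin 228 160 scale 10
pics/s3.png origin 208 123 scale 8
```

View pics/s3.png

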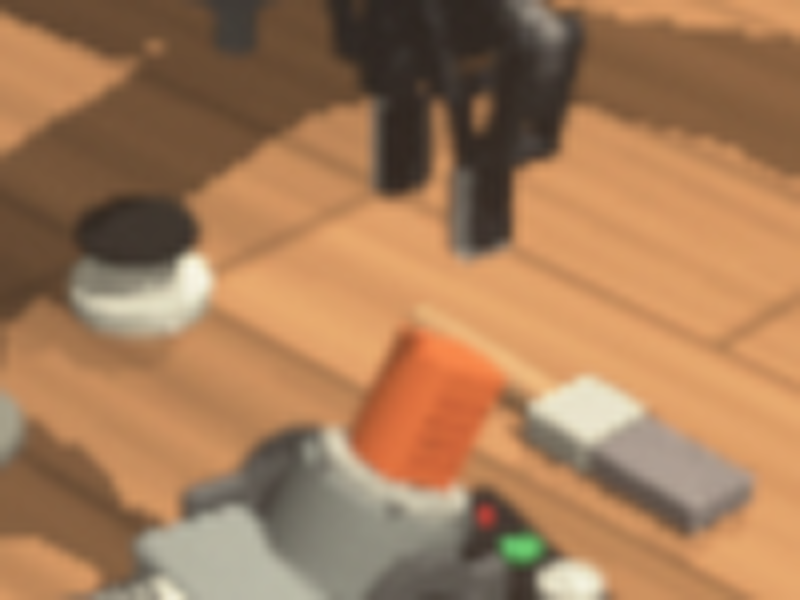

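View pics/t3.png

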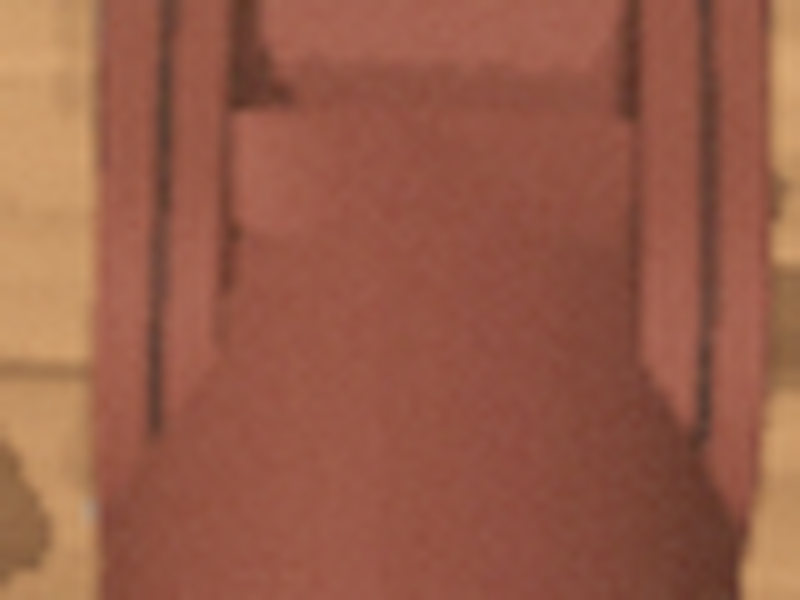

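Request:
{"method": "play_rows", "body": {"motion": [{"travel": [30,-1.6,1.3],"twist": 0,"hand": 47},{"travel": [30,0,0],"twist": 0,"hand": 47},{"travel": [20,0,0],"twist": 0,"hand": 47},{"travel": [12,0,0],"twist": 0,"hand": 47},{"travel": [0,0,0],"twist": 0,"hand": 47},{"travel": [0,0,0],"twist": 0,"hand": 47}]}}

```text
t: 4.4
tcp_pos: [0.5517, -0.0104, 0.1243]
orientation: [[0.001, 0.247, 0.969], [0.0, 0.969, -0.247], [-1.0, 0.001, 0.001]]
contact_force: [0.9, -0.3, 0.5]
finger_gap: 0.0469
```

Run:
```python
from go import *
g=CAP+.004*A; to([g[0],g[1],g[2]-.0187],YH)
im=robot.camera("scene");crop("scene",im,258,165,80,"pics/s4.png")
```

```text
t 4.4 tcp [ 0.5517 -0.0104  0.1243] tilt [0.0013 0.0003] head 1.3214 gap 46.9 F [ 0.9 -0.3  0.5] T [-0.01  0.    0.04]
twist 0.0006 travel [ 1.8  0.1 -0.7]
pics/s4.png origin 218 135 scale 10
```

View pics/s4.png

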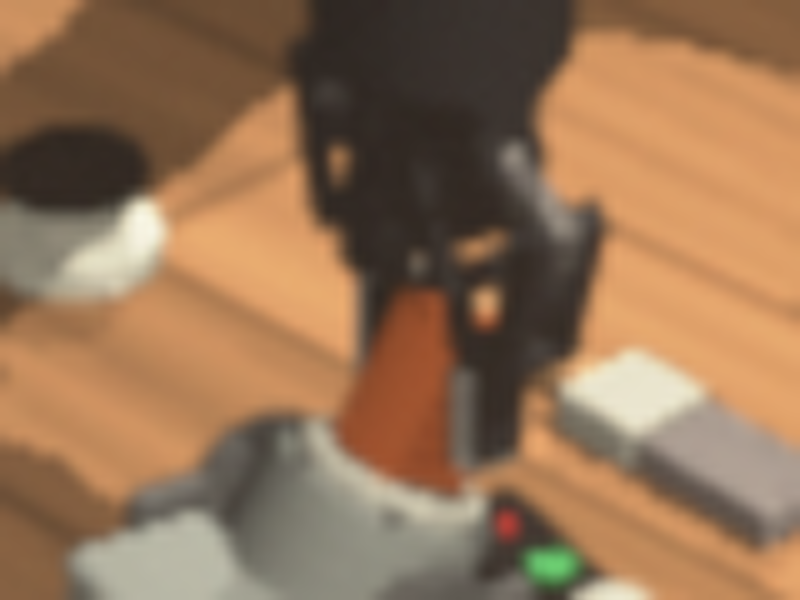

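Request:
{"method": "play_rows", "body": {"motion": [{"travel": [1,0,0],"twist": 0,"hand": 38},{"travel": [0,0,0],"twist": 0,"hand": 37},{"travel": [0,0,0],"twist": 0,"hand": 36}], "squeeze": 20}}

```text
t: 4.82
tcp_pos: [0.5512, -0.0107, 0.1225]
orientation: [[0.0, 0.247, 0.969], [0.0, 0.969, -0.247], [-1.0, 0.0, 0.0]]
contact_force: [-1.7, -0.3, 0.2]
finger_gap: 0.0362
```

Request:
{"method": "play_rows", "body": {"motion": [{"travel": [0,0,0],"twist": 0,"hand": 33},{"travel": [0,0,0],"twist": 0,"hand": 30},{"travel": [0,0,0],"twist": 0,"hand": 30}]}}

```text
t: 5.2
tcp_pos: [0.5514, -0.0102, 0.1226]
orientation: [[0.0, 0.247, 0.969], [0.0, 0.969, -0.247], [-1.0, 0.001, 0.0]]
contact_force: [0.2, 3.3, 3.1]
finger_gap: 0.034
```

Request:
{"method": "play_rows", "body": {"motion": [{"travel": [0,0,0],"twist": 0,"hand": 28},{"travel": [0,0,0],"twist": 0,"hand": 28},{"travel": [-0.4,0,-0.25],"twist": 0.12,"hand": 28},{"travel": [-0.2,0,-0.1],"twist": 0.12,"hand": 28}], "squeeze": 80}}

```text
t: 5.7
tcp_pos: [0.552, -0.0077, 0.1232]
orientation: [[0.002, 0.472, 0.882], [0.003, 0.882, -0.472], [-1.0, 0.004, 0.001]]
contact_force: [5.4, 11.7, 0.6]
finger_gap: 0.0333
```

Run:
```python
from go import *
to([.5514,-.0102,.1226],YH)
im=robot.camera("scene");crop("scene",im,258,165,80,"pics/s5.png")
```

```text
t 5.7 tcp [ 0.552  -0.0077  0.1232] tilt [0.0024 0.0029] head 1.0797 gap 33.3 F [ 5.4 11.7  0.6] T [ 3.18 -1.07  0.6 ]
twist -0.2411 travel [ 0.5 -2.6 -0. ]
pics/s5.png origin 218 135 scale 10
```

View pics/s5.png

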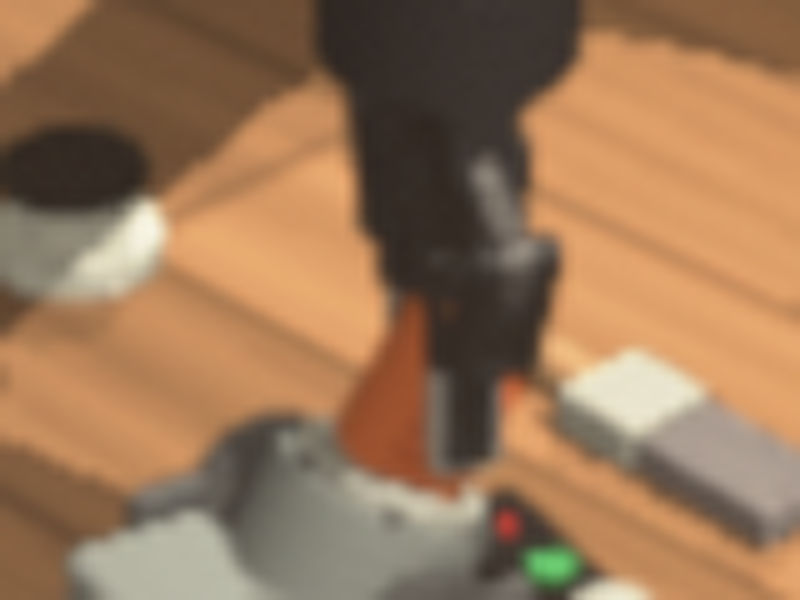

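Request:
{"method": "play_rows", "body": {"motion": [{"travel": [0,0,0],"twist": -0.12,"hand": 28},{"travel": [0,0,0],"twist": -0.12,"hand": 28}]}}

```text
t: 6.0
tcp_pos: [0.5511, -0.0101, 0.1233]
orientation: [[0.001, 0.243, 0.97], [0.0, 0.97, -0.243], [-1.0, 0.001, 0.0]]
contact_force: [-0.9, -1.1, 5.2]
finger_gap: 0.0332
```

Run:
```python
from go import *
to([.5514,-.0102,.1226],YH)
```

```text
t 6.0 tcp [ 0.5511 -0.0101  0.1233] tilt [0.0006 0.0004] head 1.3251 gap 33.2 F [-0.9 -1.1  5.2] T [-0.07  0.29  0.01]
twist 0.0044 travel [ 0.7 -0.   0.3]
```

Request:
{"method": "play_rows", "body": {"motion": [{"travel": [0,0,0],"twist": -0.12,"hand": 28},{"travel": [0,0,0],"twist": -0.12,"hand": 28}]}}

```text
t: 6.25
tcp_pos: [0.5508, -0.0128, 0.1233]
orientation: [[0.0, 0.008, 1.0], [-0.002, 1.0, -0.008], [-1.0, -0.002, 0.0]]
contact_force: [-3.7, -5.2, 11.3]
finger_gap: 0.0332
```

Run:
```python
from go import *
to([.5514,-.0102,.1226],YH)
im=robot.camera("scene");crop("scene",im,258,165,80,"pics/s6.png")
```

```text
t 6.25 tcp [ 0.5508 -0.0128  0.1233] tilt [ 0.0001 -0.0021] head 1.5625 gap 33.2 F [-3.7 -5.2 11.3] T [-1.81  0.93 -1.01]
twist 0.2417 travel [ 0.7  2.6 -0.1]
pics/s6.png origin 218 135 scale 10
```

View pics/s6.png

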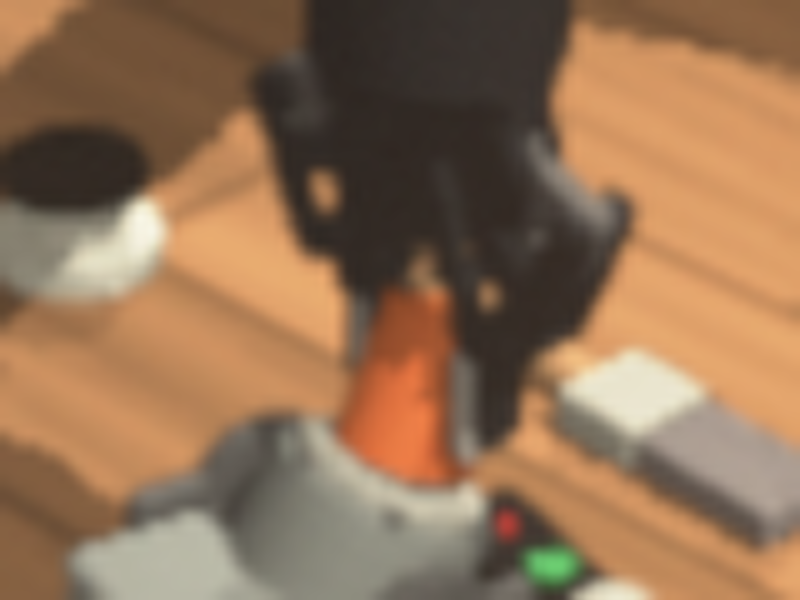

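Request:
{"method": "play_rows", "body": {"motion": [{"travel": [-0.2,0.6,-0.1],"twist": 0.15,"hand": 28},{"travel": [-0.2,0.8,-0.1],"twist": 0.15,"hand": 28},{"travel": [-0.2,1.2,-0.1],"twist": 0.15,"hand": 28},{"travel": [-0.2,1.2,-0.1],"twist": 0.15,"hand": 28}]}}

```text
t: 6.8
tcp_pos: [0.5525, -0.0061, 0.124]
orientation: [[0.002, 0.576, 0.818], [0.001, 0.818, -0.576], [-1.0, 0.002, 0.001]]
contact_force: [3.4, 3.3, 2.2]
finger_gap: 0.0332
```

Run:
```python
from go import *
to([.5514,-.0102,.1226],YH)
```

```text
t 6.8 tcp [ 0.5525 -0.0061  0.124 ] tilt [0.0021 0.0006] head 0.9573 gap 33.2 F [3.4 3.3 2.2] T [ 1.52 -0.69  1.07]
twist -0.3635 travel [ 1.4 -4.2 -0. ]
```

Request:
{"method": "play_rows", "body": {"motion": [{"travel": [-0.2,-1.4,-0.1],"twist": -0.17,"hand": 28},{"travel": [-0.2,-1.6,-0.1],"twist": -0.17,"hand": 28},{"travel": [-0.2,-1.8,-0.1],"twist": -0.17,"hand": 28},{"travel": [-0.2,-1.8,-0.1],"twist": -0.17,"hand": 28}]}}

```text
t: 7.3
tcp_pos: [0.55, -0.0138, 0.1246]
orientation: [[0.002, -0.075, 0.997], [-0.001, 0.997, 0.075], [-1.0, -0.001, 0.002]]
contact_force: [6.2, -0.5, -2.4]
finger_gap: 0.0332
```

Run:
```python
from go import *
to([.5514,-.0102,.1226],YH)
```

```text
t 7.3 tcp [ 0.55   -0.0138  0.1246] tilt [ 0.0024 -0.0011] head 1.6456 gap 33.2 F [ 6.2 -0.5 -2.4] T [-0.33 -1.23 -0.11]
twist 0.3248 travel [2.  3.8 0.4]
```

Request:
{"method": "play_rows", "body": {"motion": [{"travel": [-0.35,1.8,-0.2],"twist": 0.17,"hand": 28},{"travel": [-0.35,1.8,-0.2],"twist": 0.17,"hand": 28},{"travel": [-0.35,1.8,-0.2],"twist": 0.17,"hand": 28},{"travel": [-0.35,1.8,-0.2],"twist": 0.17,"hand": 28}]}}

```text
t: 7.8
tcp_pos: [0.5512, -0.0057, 0.126]
orientation: [[0.004, 0.577, 0.817], [-0.001, 0.817, -0.577], [-1.0, 0.002, 0.003]]
contact_force: [10.4, 2.0, -7.9]
finger_gap: 0.0331
```

Run:
```python
from go import *
to([.5514,-.0102,.1226],YH); print(robot.state()["contact_force"]@A)
```

```text
t 7.8 tcp [ 0.5512 -0.0057  0.126 ] tilt [ 0.0037 -0.0005] head 0.956 gap 33.1 F [10.4  2.  -7.9] T [ 0.65 -2.25  0.85]
twist -0.3648 travel [ 3.4 -4.3  1.3]
-11.64884562551744
```

Request:
{"method": "play_rows", "body": {"motion": [{"travel": [-0.35,-1.8,-0.2],"twist": -0.17,"hand": 28},{"travel": [-0.35,-1.8,-0.2],"twist": -0.17,"hand": 28},{"travel": [-0.35,-1.8,-0.2],"twist": -0.17,"hand": 28},{"travel": [-0.35,-1.8,-0.2],"twist": -0.17,"hand": 28}]}}

```text
t: 8.3
tcp_pos: [0.5483, -0.0134, 0.1275]
orientation: [[0.004, -0.075, 0.997], [-0.002, 0.997, 0.075], [-1.0, -0.002, 0.004]]
contact_force: [10.6, -1.6, -7.7]
finger_gap: 0.0331
```

Run:
```python
from go import *
to([.5514,-.0102,.1226],YH); print(robot.state()["contact_force"]@A)
im=robot.camera("scene");crop("scene",im,258,165,80,"pics/s7.png")
```

```text
t 8.3 tcp [ 0.5483 -0.0134  0.1275] tilt [ 0.0044 -0.0018] head 1.6455 gap 33.1 F [10.6 -1.6 -7.7] T [-0.73 -2.43 -0.43]
twist 0.3247 travel [4.9 3.9 2.2]
-11.967117483893597
pics/s7.png origin 218 135 scale 10
```

View pics/s7.png

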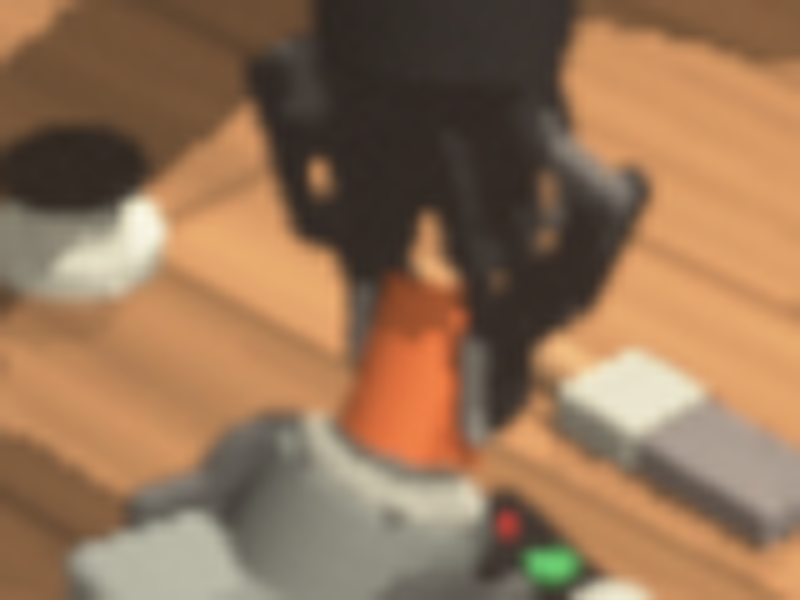

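Request:
{"method": "play_rows", "body": {"motion": [{"travel": [-0.35,1.8,0],"twist": 0.17,"hand": 28},{"travel": [-0.35,1.8,-0.1],"twist": 0.17,"hand": 28},{"travel": [-0.35,1.8,-0.1],"twist": 0.17,"hand": 28},{"travel": [-0.35,1.8,-0.2],"twist": 0.17,"hand": 28},{"travel": [-0.35,-1.8,-0.1],"twist": -0.17,"hand": 28},{"travel": [-0.35,-1.8,-0.1],"twist": -0.17,"hand": 28},{"travel": [-0.35,-1.8,-0.1],"twist": -0.17,"hand": 28},{"travel": [-0.35,-1.8,-0.1],"twist": -0.17,"hand": 28}]}}

```text
t: 9.35
tcp_pos: [0.5463, -0.0132, 0.1307]
orientation: [[0.004, -0.074, 0.997], [-0.002, 0.997, 0.074], [-1.0, -0.002, 0.004]]
contact_force: [8.2, -3.3, -1.9]
finger_gap: 0.0331
```

Run:
```python
from go import *
to([.5514,-.0102,.1226],YH); print(robot.state()["contact_force"]@A)
```

```text
t 9.35 tcp [ 0.5463 -0.0132  0.1307] tilt [ 0.0043 -0.0018] head 1.6449 gap 33.1 F [ 8.2 -3.3 -1.9] T [-0.79 -1.83 -0.37]
twist 0.3241 travel [8.1 4.2 4.2]
-5.9951055702014475
```

Request:
{"method": "play_rows", "body": {"motion": [{"travel": [-0.35,1.8,-0.1],"twist": 0.17,"hand": 28},{"travel": [-0.35,1.8,-0.1],"twist": 0.17,"hand": 28},{"travel": [-0.35,1.8,-0.1],"twist": 0.17,"hand": 28},{"travel": [-0.35,1.8,-0.2],"twist": 0.17,"hand": 28},{"travel": [-0.35,-1.8,-0.1],"twist": -0.17,"hand": 28},{"travel": [-0.35,-1.8,-0.1],"twist": -0.17,"hand": 28},{"travel": [-0.35,-1.8,-0.1],"twist": -0.17,"hand": 28},{"travel": [-0.35,-1.8,-0.1],"twist": -0.17,"hand": 28}]}}

```text
t: 10.35
tcp_pos: [0.543, -0.0137, 0.1334]
orientation: [[0.001, -0.073, 0.997], [-0.003, 0.997, 0.073], [-1.0, -0.003, 0.001]]
contact_force: [2.7, -6.9, 3.7]
finger_gap: 0.0331
```

Run:
```python
from go import *
to([.5514,-.0102,.1226],YH); print(robot.state()["contact_force"]@A)
im=robot.camera("scene");crop("scene",im,258,165,80,"pics/s8.png")
```

```text
t 10.35 tcp [ 0.543  -0.0137  0.1334] tilt [ 0.0015 -0.0027] head 1.6443 gap 33.1 F [ 2.7 -6.9  3.7] T [-1.58 -0.65 -0.18]
twist 0.3235 travel [10.8  5.4  7.3]
1.0920236745348988
pics/s8.png origin 218 135 scale 10
```

View pics/s8.png

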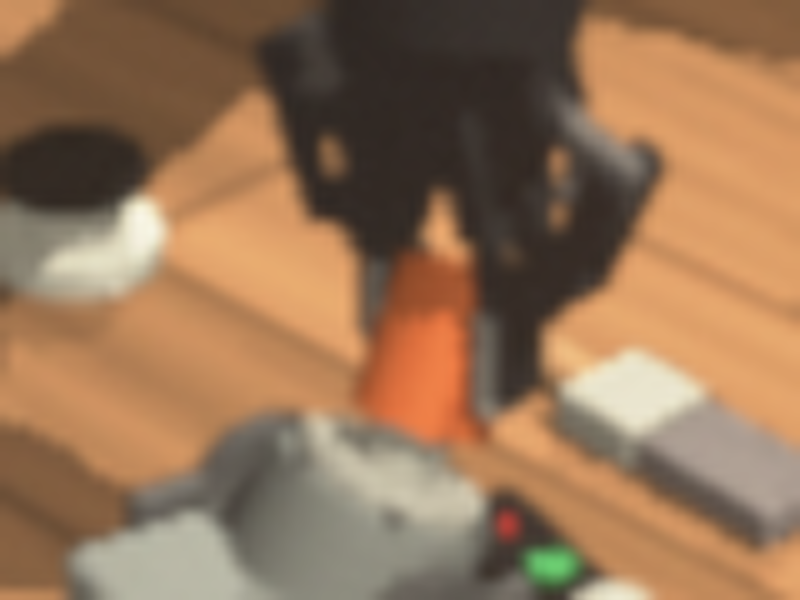

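Request:
{"method": "play_rows", "body": {"motion": [{"travel": [-0.3,2.0,0],"twist": 0.162,"hand": 28},{"travel": [-0.3,2.2,0],"twist": 0.162,"hand": 28},{"travel": [0,0,0],"twist": 0,"hand": 28}]}}

```text
t: 10.78
tcp_pos: [0.5431, -0.0077, 0.134]
orientation: [[0.002, 0.251, 0.968], [-0.001, 0.968, -0.251], [-1.0, -0.001, 0.002]]
contact_force: [1.5, -2.5, 5.0]
finger_gap: 0.0335
```

Run:
```python
from go import *
for s in (.014,.050): to(np.array([.5514,-.0102,.1226])+s*A,YH)
print(robot.state()["contact_force"]@A)
```

```text
t 10.78 tcp [ 0.5431 -0.0077  0.134 ] tilt [ 0.0015 -0.001 ] head 1.3172 gap 33.5 F [ 1.5 -2.5  5. ] T [-0.48 -0.48 -0.  ]
twist -0.0035 travel [-0.7 -0.4  1.6]
t 10.78 tcp [ 0.5431 -0.0077  0.134 ] tilt [ 0.0015 -0.001 ] head 1.3172 gap 33.5 F [ 1.5 -2.5  5. ] T [-0.48 -0.48 -0.  ]
twist -0.0035 travel [-32.   -0.4 -16.3]
3.318338183549069
```

Request:
{"method": "play_rows", "body": {"motion": [{"travel": [-1.5,-0.2,0],"twist": 0,"hand": 28},{"travel": [-2,0,-0.8],"twist": 0,"hand": 28},{"travel": [-2.6,0,-1.4],"twist": 0,"hand": 28},{"travel": [-2.6,0,-1.5],"twist": 0,"hand": 28}]}}

```text
t: 11.28
tcp_pos: [0.5385, -0.006, 0.1422]
orientation: [[-0.001, 0.251, 0.968], [-0.0, 0.968, -0.251], [-1.0, -0.0, -0.001]]
contact_force: [0.0, 0.1, -0.1]
finger_gap: 0.0327
```

Request:
{"method": "play_rows", "body": {"motion": [{"travel": [-4,0,-2.3],"twist": 0,"hand": 28},{"travel": [-4,0,-2.3],"twist": 0,"hand": 28},{"travel": [-5,0,-2.9],"twist": 0,"hand": 28},{"travel": [-5,0,-2.9],"twist": 0,"hand": 28}]}}

```text
t: 11.78
tcp_pos: [0.5286, -0.0034, 0.1606]
orientation: [[0.0, 0.251, 0.968], [0.0, 0.968, -0.251], [-1.0, 0.0, 0.0]]
contact_force: [0.2, 0.4, -0.6]
finger_gap: 0.0329
```

Run:
```python
from go import *
for s in (.050,): to(np.array([.5514,-.0102,.1226])+s*A,YH)
im=robot.camera("scene");crop("scene",im,258,155,80,"pics/s9.png")
```

```text
t 11.78 tcp [ 0.5286 -0.0034  0.1606] tilt [0.0001 0.    ] head 1.3169 gap 32.9 F [ 0.2  0.4 -0.6] T [-0.05 -0.    0.03]
twist -0.0038 travel [-5.3 -0.9 -1.2]
pics/s9.png origin 218 125 scale 10
```

View pics/s9.png

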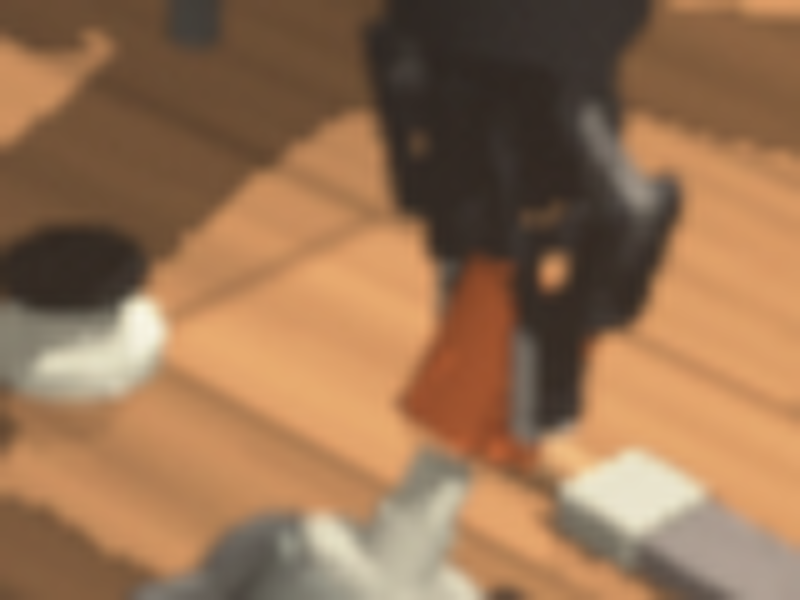

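Request:
{"method": "play_rows", "body": {"motion": [{"travel": [-25,0,-14],"twist": 0,"hand": 28},{"travel": [-5,40,-20],"twist": 0,"hand": 28},{"travel": [0,50,-24],"twist": 0,"hand": 28},{"travel": [0,50,-24],"twist": 0,"hand": 28},{"travel": [0,50,-24],"twist": 0,"hand": 28},{"travel": [0,50,-24],"twist": 0,"hand": 28},{"travel": [0,50,-24],"twist": 0,"hand": 28},{"travel": [0,38,-15],"twist": 0,"hand": 28}]}}

```text
t: 12.82
tcp_pos: [0.4463, 0.3591, 0.1903]
orientation: [[-0.0, 0.249, 0.968], [0.0, 0.968, -0.249], [-1.0, 0.0, -0.0]]
contact_force: [0.7, 0.6, -0.0]
finger_gap: 0.0332
```

Request:
{"method": "play_rows", "body": {"motion": [{"travel": [45,0,0],"twist": 0,"hand": 28},{"travel": [45,0,0],"twist": 0,"hand": 28},{"travel": [0,0,0],"twist": 0,"hand": 28}]}}

```text
t: 13.2
tcp_pos: [0.4456, 0.3548, 0.0973]
orientation: [[-0.005, 0.251, 0.968], [-0.005, 0.968, -0.251], [-1.0, -0.006, -0.003]]
contact_force: [-0.5, 0.5, -0.3]
finger_gap: 0.033
```

Run:
```python
from go import *
to([.447,.358,.03],YH)
im=robot.camera("scene");crop("scene",im,380,230,120,"pics/s10.png",6)
im2=robot.camera("top");crop("top",im2,150,225,120,"pics/t10.png",6)
np.savez("im1.npz",scene=im,top=im2)
crop("top",im2,268,190,80,"pics/t11.png");crop("scene",im,258,175,80,"pics/s11.png")
```

```text
t 13.2 tcp [0.4456 0.3548 0.0973] tilt [-0.0045 -0.0049] head 1.3172 gap 33.0 F [-0.5  0.5 -0.3] T [0.04 0.   0.  ]
twist -0.0036 travel [67.3  3.8  0.8]
pics/s10.png origin 320 185 scale 6
pics/t10.png origin 90 180 scale 6
pics/t11.png origin 228 160 scale 10
pics/s11.png origin 218 145 scale 10
```

View pics/s10.png

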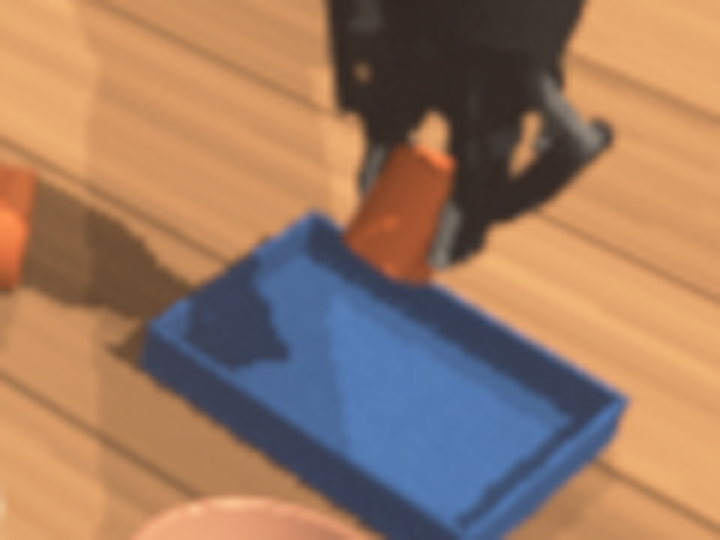

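View pics/t11.png

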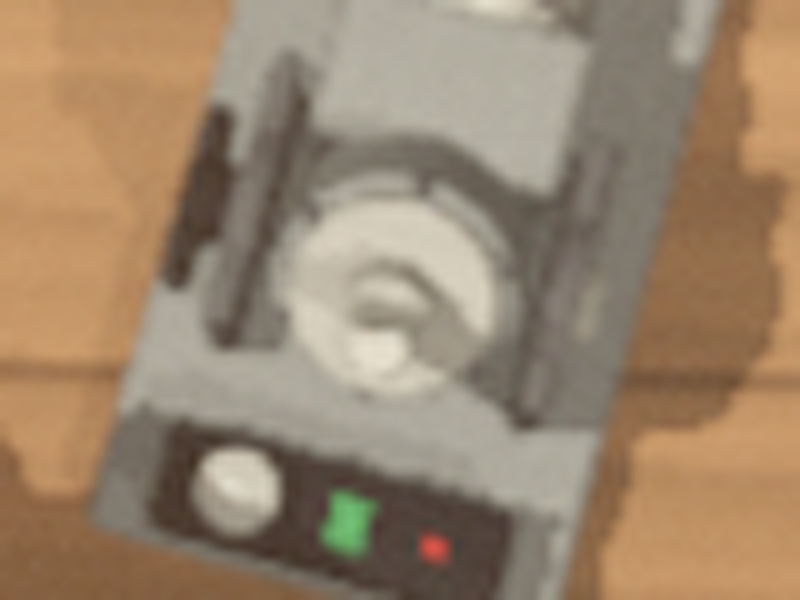

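View pics/s11.png

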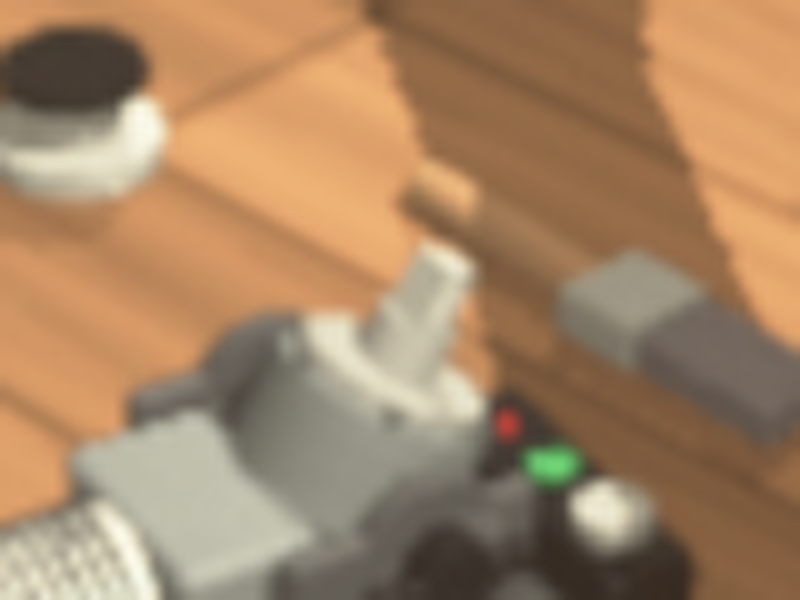

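View pics/t10.png

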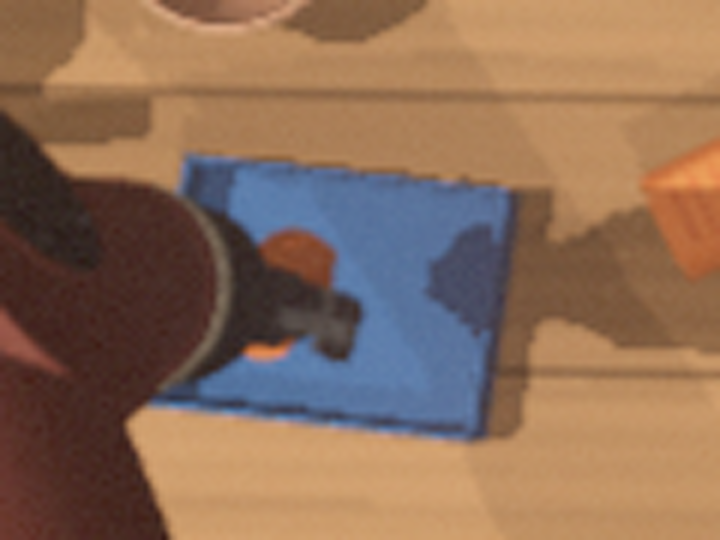

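Request:
{"method": "play_rows", "body": {"motion": [{"travel": [40,2,0],"twist": 0,"hand": 28},{"travel": [25,1,0],"twist": 0,"hand": 28},{"travel": [5,0,0],"twist": 0,"hand": 28},{"travel": [2,0,0],"twist": 0,"hand": 28},{"travel": [0,0,0],"twist": 0,"hand": 28}], "squeeze": 30}}

```text
t: 13.92
tcp_pos: [0.4492, 0.3601, 0.0298]
orientation: [[0.002, 0.251, 0.968], [0.002, 0.968, -0.251], [-1.0, 0.002, 0.001]]
contact_force: [-0.4, 0.6, -0.2]
finger_gap: 0.0331
```

Run:
```python
from go import *
to([.447,.358,.0133],YH)
im=robot.camera("scene");crop("scene",im,380,240,80,"pics/s12.png",8)
```

```text
t 13.93 tcp [0.4492 0.3601 0.0298] tilt [0.0016 0.0017] head 1.3168 gap 33.1 F [-0.4  0.6 -0.2] T [-0.01 -0.02  0.01]
twist -0.004 travel [16.5 -2.6 -1.6]
pics/s12.png origin 340 210 scale 8
```

View pics/s12.png

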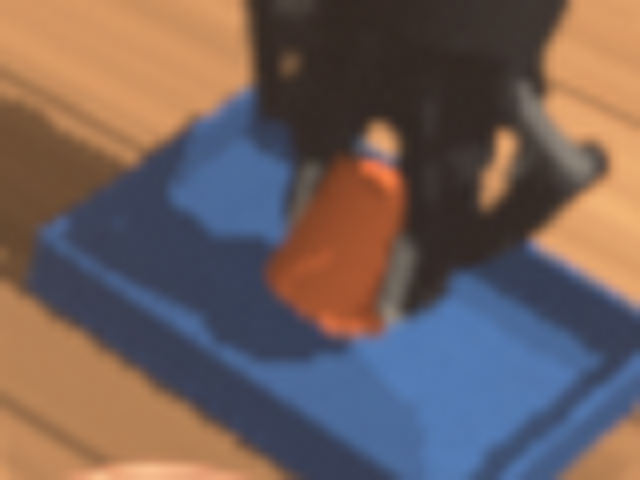

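Request:
{"method": "play_rows", "body": {"motion": [{"travel": [4,0,0],"twist": 0,"hand": 28},{"travel": [4,0,0],"twist": 0,"hand": 28},{"travel": [2,0,0],"twist": 0,"hand": 28},{"travel": [2,0,0],"twist": 0,"hand": 28}], "squeeze": 20}}

```text
t: 14.48
tcp_pos: [0.4488, 0.3597, 0.0192]
orientation: [[-0.0, 0.251, 0.968], [0.001, 0.968, -0.251], [-1.0, 0.001, -0.0]]
contact_force: [-14.2, -11.7, 48.6]
finger_gap: 0.0332
```

Request:
{"method": "play_rows", "body": {"motion": [{"travel": [2,0,0],"twist": 0,"hand": 28},{"travel": [2,0,0],"twist": 0,"hand": 28},{"travel": [0,0,0],"twist": 0,"hand": 28}]}}

```text
t: 14.85
tcp_pos: [0.4499, 0.361, 0.0186]
orientation: [[0.002, 0.252, 0.968], [0.004, 0.968, -0.252], [-1.0, 0.005, 0.001]]
contact_force: [-17.5, -14.0, 65.0]
finger_gap: 0.033
```

Run:
```python
from go import *
to([.447,.358,.0133],YH)
im=robot.camera("scene");crop("scene",im,380,240,80,"pics/s13.png",8)
```

```text
t 14.85 tcp [0.4499 0.361  0.0186] tilt [0.0019 0.0044] head 1.3164 gap 33.0 F [-17.5 -14.   65. ] T [-3.11  4.32  0.07]
twist -0.0044 travel [ 5.3 -3.7 -2.1]
pics/s13.png origin 340 210 scale 8
```

View pics/s13.png

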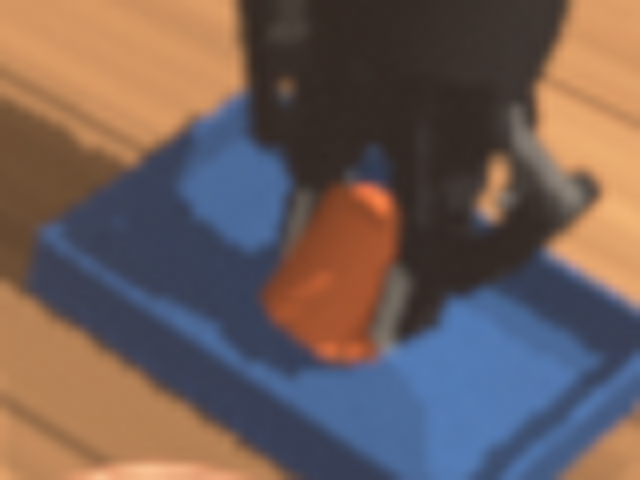

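Request:
{"method": "play_rows", "body": {"motion": [{"travel": [-4,0,0],"twist": 0,"hand": 28},{"travel": [-3,0,0],"twist": 0,"hand": 28},{"travel": [0,0,0],"twist": 0,"hand": 28}]}}

```text
t: 15.28
tcp_pos: [0.4488, 0.36, 0.0198]
orientation: [[0.001, 0.251, 0.968], [0.001, 0.968, -0.251], [-1.0, 0.001, 0.001]]
contact_force: [0.2, 0.6, 7.7]
finger_gap: 0.0331
```

Request:
{"method": "play_rows", "body": {"motion": [{"travel": [0,0,0],"twist": 0,"hand": 35},{"travel": [0,0,0],"twist": 0,"hand": 37},{"travel": [0,0,0],"twist": 0,"hand": 40},{"travel": [0,0,0],"twist": 0,"hand": 46},{"travel": [0,0,0],"twist": 0,"hand": 52}]}}

```text
t: 15.9
tcp_pos: [0.4483, 0.3593, 0.0191]
orientation: [[-0.0, 0.251, 0.968], [-0.0, 0.968, -0.251], [-1.0, -0.0, -0.0]]
contact_force: [0.2, -0.7, 0.7]
finger_gap: 0.0522
```

Run:
```python
from go import *
to([.447,.358,.0133],YH)
im=robot.camera("scene");crop("scene",im,380,240,80,"pics/s14.png",8)
```

```text
t 15.9 tcp [0.4483 0.3593 0.0191] tilt [-0.0001 -0.0002] head 1.3169 gap 52.2 F [ 0.2 -0.7  0.7] T [-0.02 -0.02  0.03]
twist -0.0039 travel [ 5.8 -1.6 -0.9]
pics/s14.png origin 340 210 scale 8
```

View pics/s14.png

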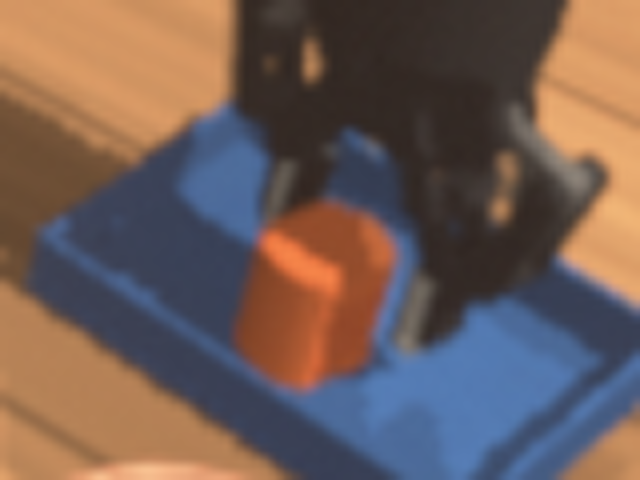

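Request:
{"method": "play_rows", "body": {"motion": [{"travel": [-30,0,0],"twist": 0,"hand": 56},{"travel": [-50,0,0],"twist": 0,"hand": 70},{"travel": [-50,0,0],"twist": 0,"hand": 80},{"travel": [-50,0,0],"twist": 0,"hand": 85}]}}

```text
t: 16.45
tcp_pos: [0.4482, 0.3592, 0.2009]
orientation: [[0.0, 0.251, 0.968], [0.0, 0.968, -0.251], [-1.0, 0.0, 0.0]]
contact_force: [-0.3, 0.9, 0.7]
finger_gap: 0.0849
```

```bash
python3 - <<'E'
from go import *
from fit import *
ims={}
for n in C:
    ims[n]=np.mean([robot.camera(n).astype(float) for _ in range(6)],0).round().astype(np.uint8)
np.savez("im2.npz",**ims)
E
cat > spin.py <<'E'
from fit import *
def dshape(psi,z0,z1,r=.010,f=.0055):
    t=np.linspace(0,2*np.pi,73,endpoint=False); x=np.minimum(r*np.cos(t),f); y=r*np.sin(t)
    c,s=np.cos(psi),np.sin(psi); X,Y=c*x-s*y,s*x+c*y
    return np.r_[np.c_[X,Y,0*X+z0],np.c_[X,Y,0*X+z1]]
def ring(r,z): 
    t=np.linspace(0,2*np.pi,73); return np.c_[r*np.cos(t),r*np.sin(t),0*t+z]
E
cat > spinov.py <<'E'
from spin import *
from go import CAP,A
im=np.load("im2.npz"); R=Rz(-.25)@Ry(-np.pi/6); face=CAP-.025*A
wins={"top":(256,180,24,22),"scene":(246,163,26,24)}
rows=[]
for n,(x0,y0,w,h) in wins.items():
    s=11; tiles=[]
    for psi in (None,-.5,0,.5):
        c=cv2.resize(im[n][y0:y0+h,x0:x0+w],None,fx=s,fy=s,interpolation=cv2.INTER_CUBIC)
        def pl(pts,col):
            X=(R@pts.T).T+face; q=(P(n)@np.c_[X,np.ones(len(X))].T).T; q=q[:,:2]/q[:,2:]
            q=np.round((q+0.5-[x0,y0])*s).astype(np.int32); cv2.polylines(c,[q],True,col,1)
        if psi is not None:
            d=dshape(psi,.016,.036); k=len(d)//2; pl(d[:k],(0,0,255)); pl(d[k:],(255,0,0)); pl(ring(.030,0),(0,255,0)); pl(ring(.013,0),(0,255,255)); pl(ring(.013,.016),(0,255,255))
        tiles.append(cv2.resize(c,(s*26,s*24)))
    rows.append(np.hstack(tiles))
o=np.vstack(rows); cv2.imwrite("pics/spin1.png",cv2.cvtColor(cv2.resize(o,(800,int(o.shape[0]*800/o.shape[1]))),cv2.COLOR_RGB2BGR))
E
python3 spinov.py
```

```text
(no output)
```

View pics/spin1.png

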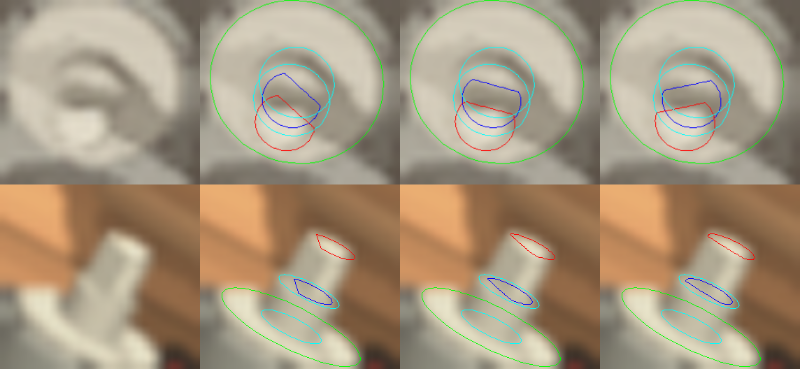

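Run:
```python
import cv2,numpy as np
im=np.load("im2.npz")
a=cv2.resize(im["top"][183:203,258:280],None,fx=18,fy=18,interpolation=cv2.INTER_LANCZOS4)
b=cv2.resize(im["scene"][163:187,248:272],None,fx=16,fy=16,interpolation=cv2.INTER_LANCZOS4)
f=lambda c:np.clip((c.astype(float)-60)*1.5,0,255).astype(np.uint8)
h=max(a.shape[0],b.shape[0]); P=lambda c:cv2.copyMakeBorder(c,0,h-c.shape[0],0,0,cv2.BORDER_CONSTANT)
cv2.imwrite("pics/spin2.png",cv2.cvtColor(np.hstack([P(f(a)),P(f(b))]),cv2.COLOR_RGB2BGR))
```

```text
(no output)
```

View pics/spin2.png

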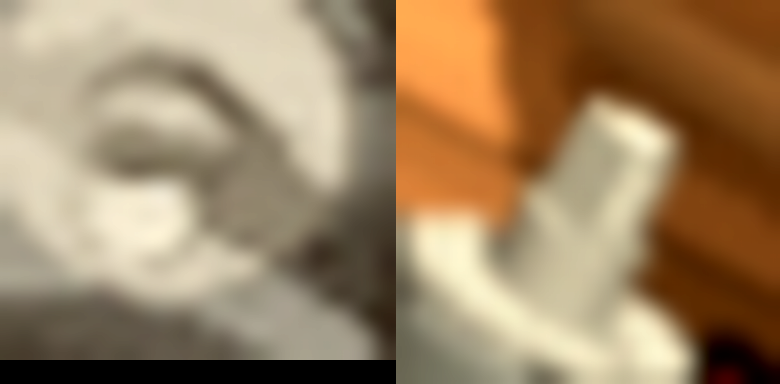

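```bash
cat > psi.py <<'E'
from spin import *
from go import CAP,A
import sys
im=np.load("im2.npz"); R=Rz(-.25)@Ry(-np.pi/6)
wins={"top":(258,182,22,22),"scene":(246,162,28,26)}
def pj(n,X): 
    q=(P(n)@np.c_[X,np.ones(len(X))].T).T; return q[:,:2]/q[:,2:]
def regions(n,psi,face,win):
    x0,y0,w,h=win; lab=np.zeros((h*S,w*S),np.uint8)
    def fill(pts,k,hull=True):
        q=(pj(n,(R@pts.T).T+face)+.5-[x0,y0])*S; q=np.round(q*16).astype(np.int32)
        cv2.fillConvexPoly(lab,cv2.convexHull(q),k,shift=4)
    fill(np.r_[ring(.013,0),ring(.013,.016)],1)
    fill(ring(.013,.016),2)
    fill(np.r_[dshape(psi,.016,.034)],3)
    # flat
    hw=np.sqrt(.01**2-.0055**2); q=np.array([[.0055,hw,.016],[.0055,-hw,.016],[.0055,-hw,.035],[.0055,hw,.035]])
    c,s=np.cos(psi),np.sin(psi); q=q@np.array([[c,-s,0],[s,c,0],[0,0,1]]).T
    cam=-C[n]["R"].T@C[n]["t"]; nrm=R@np.array([c,s,0]); 
    if nrm@(cam-face)>0: fill(q,4)
    fill(dshape(psi,.034,.036,.0095,.005),5); fill(dshape(psi,.036,.036,.008,.0045)[:73],6)
    return lab
def resid(n,psi,face):
    win=wins[n]; x0,y0,w,h=win; lab=regions(n,psi,face,win)
    cov=np.stack([cv2.resize((lab==k).astype(np.float32),(w,h),interpolation=cv2.INTER_AREA) for k in range(7)],-1)
    cov=cv2.GaussianBlur(cov,(0,0),.6)
    m=(cov[...,3:].sum(-1)>.05); m=cv2.dilate(m.astype(np.uint8),np.ones((3,3)))>0
    B=cov[m]; Y=im[n][y0:y0+h,x0:x0+w][m].astype(float)
    c,_,_,_=np.linalg.lstsq(np.r_[B,np.eye(7)*.1],np.r_[Y,np.full((7,3),15.)],rcond=None)
    e=((Y-B@c)**2).sum(-1).mean(); return e
face0=CAP-.025*A
if __name__=="__main__":
  for n in wins:
    out=[]
    for psi in np.arange(-.7,.71,.1):
        best=min((resid(n,psi,face0+np.array([dx,dy,0])*.001),dx,dy) for dx in range(-4,5,1) for dy in range(-4,5,1))
        out.append((round(psi,1),round(best[0],1),best[1],best[2]))
    print(n,*out,sep="\n ")
E
python3 psi.py
```

```text
top
 (np.float64(-0.7), np.float64(917.5), -4, -3)
 (np.float64(-0.6), np.float64(843.8), -4, -3)
 (np.float64(-0.5), np.float64(878.3), -4, -3)
 (np.float64(-0.4), np.float64(840.5), -1, 1)
 (np.float64(-0.3), np.float64(797.4), -1, 1)
 (np.float64(-0.2), np.float64(752.4), -1, 1)
 (np.float64(-0.1), np.float64(704.4), -1, 1)
 (np.float64(-0.0), np.float64(650.2), -1, 1)
 (np.float64(0.1), np.float64(617.8), -1, 0)
 (np.float64(0.2), np.float64(621.3), -1, 0)
 (np.float64(0.3), np.float64(661.1), -1, 2)
 (np.float64(0.4), np.float64(708.6), -1, 2)
 (np.float64(0.5), np.float64(785.4), -1, 1)
 (np.float64(0.6), np.float64(859.9), -1, 1)
 (np.float64(0.7), np.float64(923.3), -1, 1)
scene
 (np.float64(-0.7), np.float64(364.6), -1, -3)
 (np.float64(-0.6), np.float64(318.0), 0, -2)
 (np.float64(-0.5), np.float64(261.1), 0, -2)
 (np.float64(-0.4), np.float64(206.5), 0, -2)
 (np.float64(-0.3), np.float64(189.0), 0, -2)
 (np.float64(-0.2), np.float64(165.8), 0, -2)
 (np.float64(-0.1), np.float64(159.4), 0, -2)
 (np.float64(-0.0), np.float64(158.1), 0, -2)
 (np.float64(0.1), np.float64(164.0), 0, -2)
 (np.float64(0.2), np.float64(179.9), 0, -2)
 (np.float64(0.3), np.float64(197.8), 0, -2)
 (np.float64(0.4), np.float64(215.5), 0, -2)
 (np.float64(0.5), np.float64(241.8), 0, -1)
 (np.float64(0.6), np.float64(247.7), 0, -1)
 (np.float64(0.7), np.float64(251.4), 0, -1)
```

```bash
cat > drv.py <<'E'
from fit import *
from go import to
DRV=[prism(.035,.035,-.023,-.015),prism(.022,.018,-.015,.023)]
E
python3 - <<'E'
from drv import *
im=np.load("im2.npz")
wins={"top":(335,172,44,40),"scene":(175,150,52,44)}
obs={}
for n,(x,y,w,h) in wins.items():
    c=im[n][y:y+h,x:x+w].astype(float)
    # wood: R-B large relative; object: grey/white or blue
    m=((c[...,0]-c[...,2])/c.max(-1)<.26)
    red=(c[...,0]-c[...,1:].max(-1))/c[...,0]>.4
    m|=red
    m=cv2.morphologyEx(m.astype(np.uint8),cv2.MORPH_OPEN,np.ones((2,2)))
    k,l,st,_=cv2.connectedComponentsWithStats(m); i=1+np.argmax(st[1:,4]); obs[n]=(l==i).astype(float)
    obs[n]=cv2.morphologyEx(obs[n],cv2.MORPH_CLOSE,np.ones((3,3)))
    print(n,st[i]); cv2.imwrite(f"pics/m_{n}.png",cv2.resize(np.hstack([obs[n]*255,c.mean(-1)]),None,fx=8,fy=8,interpolation=0))
for ns in (("top","scene"),("top",),("scene",)):
    f=lambda s:sum(np.abs(sil(n,DRV,Rz(.05),np.array([.572+s[0]*.01,-.293+s[1]*.01,.023]),wins[n])-obs[n]).sum() for n in ns)
    r=minimize(f,[0,0],method="Nelder-Mead",options=dict(initial_simplex=[[0,0],[.3,0],[0,.3]]))
    print(ns,r.fun,.572+r.x[0]*.01,-.293+r.x[1]*.01)
    p=np.array([.572+r.x[0]*.01,-.293+r.x[1]*.01])
for n,(x,y,w,h) in wins.items():
    c=im[n][y:y+h,x:x+w].astype(float); wt=np.clip(c[...,0]-c[...,1:].max(-1)-60,0,None)*obs[n]
    k,l,st,ce=cv2.connectedComponentsWithStats((wt>0).astype(np.uint8))
    for i in range(1,k):
        ww=wt*(l==i); yy,xx=np.mgrid[:h,:w]; u=(ww*xx).sum()/ww.sum()+x; v=(ww*yy).sum()/ww.sum()+y
        print(n,st[i][4],round(u,2),round(v,2),"z.008",plane(n,(u,v),.008).round(4),"z.046",plane(n,(u,v),.046).round(4))
E
```

```text
top [  8  12  23  22 381]
scene [ 17  15  20  19 264]
('top', 'scene') 79.07058823529412 0.5679824937731027 -0.2937390933781862
('top',) 25.95294117647059 0.5680043287485604 -0.2942603135940153
('scene',) 24.537254901960782 0.5723799489997327 -0.2873581184223294
top 2 357.0 188.57 z.008 [ 0.5858 -0.3029  0.008 ] z.046 [ 0.5806 -0.2922  0.046 ]
scene 2 194.13 179.0 z.008 [ 0.6026 -0.2919  0.008 ] z.046 [ 0.6342 -0.2445  0.046 ][ WARN:0@0.226] global loadsave.cpp:1063 imwrite_ Unsupported depth image for selected encoder is fallbacked to CV_8U.
```

View pics/m_top.png

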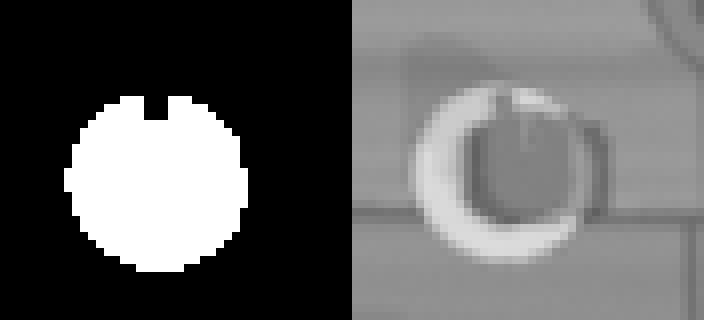

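```bash
cat > dov.py <<'E'
from ov import *
from drv import DRV
def tiles(im,R,p,wins,name,s=9,extra=[]):
    cs=[]
    for n,w in wins.items():
        cs.append(overlay(n,im[n],DRV+[np.r_[np.array(e)] for e in extra],R,p,w,"pics/_o.png",s))
    H=max(c.shape[0] for c in cs)
    o=np.hstack([cv2.copyMakeBorder(c,0,H-c.shape[0],0,0,cv2.BORDER_CONSTANT) for c in cs])
    cv2.imwrite(name,cv2.cvtColor(o,cv2.COLOR_RGB2BGR))
E
python3 - <<'E'
from dov import *
im=np.load("im2.npz")
bar=[[.008,0,.023],[.020,0,.023]]; dot=[[.025,0,-.015],[.031,0,-.015]]
for yaw,nm in((.05,"a"),):
  tiles(im,Rz(yaw),np.array([.5705,-.2935,.023]),{"top":(336,174,40,36),"scene":(180,152,42,40)},f"pics/d1{nm}.png",9,[bar,dot])
E
```

```text
(no output)
```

View pics/d1a.png

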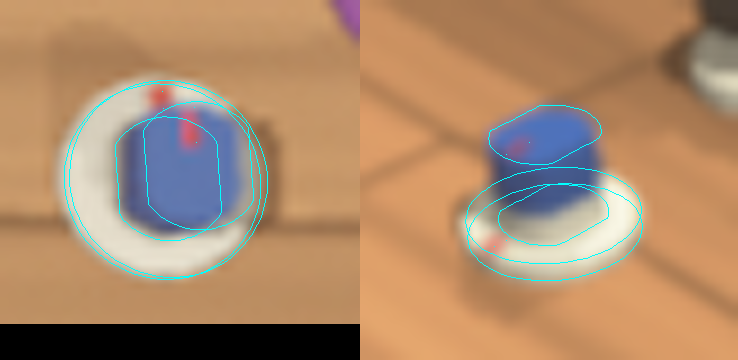

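Run:
```python
from h import *
for n,d,b in(("top",(353.3,184.3),(356.6,188.06)),("scene",(194.5,178.6),(196.9,168.06))):
    D=plane(n,d,.008);B=plane(n,b,.046); c=np.array([.5715,-.293]); print(n,D.round(4),B.round(4), "ang dot-bar",np.arctan2(*(D-B)[1::-1]).round(3),[np.arctan2(*(x[:2]-c)[::-1]).round(3) for x in(D,B)])
    
# tray corners (top crop t10: origin 90,180 scale 6; z=.028)
for q in((190,157),(515,187),(485,437)): print(plane("top",(90+q[0]/6-.5,180+q[1]/6-.5),.028).round(4))
from go import *
to([.5715,-.293,.2],np.pi/2+.05)
```

```text
top [ 0.5993 -0.2913  0.008 ] [ 0.5822 -0.291   0.046 ] ang dot-bar -0.022 [np.float64(0.059), np.float64(0.186)]
scene [ 0.6001 -0.293   0.008 ] [ 0.5852 -0.2925  0.046 ] ang dot-bar -0.035 [np.float64(-0.001), np.float64(0.036)]
[0.5187 0.4351 0.028 ]
[0.5057 0.2669 0.028 ]
[0.3787 0.2763 0.028 ]
t 17.05 tcp [0.4481 0.3592 0.1985] tilt [-0.0008 -0.001 ] head 1.317 gap 84.3 F [ 0.4  0.2 -0.2] T [0.04 0.02 0.01]
twist -0.3038 travel [  -1.  -657.5   90.7]
```

Request:
{"method": "play_rows", "body": {"motion": [{"travel": [-10,0,0],"twist": -0.132,"hand": 85},{"travel": [0,-40,7],"twist": -0.132,"hand": 85},{"travel": [0,-55,10],"twist": 0,"hand": 85},{"travel": [0,-55,10],"twist": 0,"hand": 85},{"travel": [0,-55,10],"twist": 0,"hand": 85},{"travel": [0,-55,10],"twist": 0,"hand": 85},{"travel": [0,-55,10],"twist": 0,"hand": 85},{"travel": [0,-55,10],"twist": 0,"hand": 85}]}}

```text
t: 18.05
tcp_pos: [0.5138, -0.0123, 0.2093]
orientation: [[0.0, -0.01, 1.0], [0.0, 1.0, 0.01], [-1.0, 0.0, 0.0]]
contact_force: [0.5, -0.0, 0.2]
finger_gap: 0.0852
```

Run:
```python
from go import *
to([.5715,-.293,.15],np.pi/2+.01)
```

```text
t 18.05 tcp [ 0.5138 -0.0123  0.2093] tilt [0.0003 0.0002] head 1.5812 gap 85.2 F [ 0.5 -0.   0.2] T [ 0.   -0.07 -0.  ]
twist 0.0004 travel [  59.2 -281.2   54.8]
```

Request:
{"method": "play_rows", "body": {"motion": [{"travel": [0,-50,9],"twist": 0,"hand": 75},{"travel": [0,-50,9],"twist": 0,"hand": 65},{"travel": [0,-50,9],"twist": 0,"hand": 60},{"travel": [0,-50,9],"twist": 0,"hand": 60},{"travel": [20,-50,9],"twist": 0,"hand": 60},{"travel": [39,-31,9],"twist": 0,"hand": 60},{"travel": [40,0,0],"twist": 0,"hand": 60},{"travel": [0,0,0],"twist": 0,"hand": 60}]}}

```text
t: 19.05
tcp_pos: [0.5686, -0.2902, 0.107]
orientation: [[-0.006, -0.01, 1.0], [0.002, 1.0, 0.01], [-1.0, 0.002, -0.006]]
contact_force: [-0.9, 0.4, 1.1]
finger_gap: 0.0603
```

Run:
```python
from go import *
to([.5715,-.293,.0133],np.pi/2+.01)
im=robot.camera("scene");crop("scene",im,200,160,60,"pics/s15.png",12)
im=robot.camera("top");crop("top",im,355,190,60,"pics/t15.png",12)
```

```text
t 19.05 tcp [ 0.5686 -0.2902  0.107 ] tilt [-0.0061  0.0017] head 1.5804 gap 60.3 F [-0.9  0.4  1.1] T [ 0.    0.01 -0.05]
twist -0.0004 travel [93.7 -3.   3.5]
pics/s15.png origin 170 138 scale 12
pics/t15.png origin 325 168 scale 12
```

View pics/s15.png

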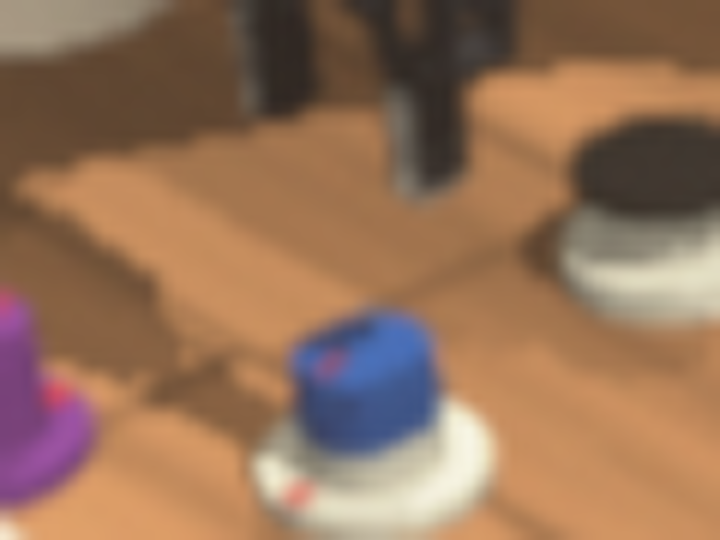

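Request:
{"method": "play_rows", "body": {"motion": [{"travel": [35,-1,1],"twist": 0,"hand": 60},{"travel": [30,-1,1],"twist": 0,"hand": 60},{"travel": [15,0,0],"twist": 0,"hand": 60},{"travel": [8,0,0],"twist": 0,"hand": 60},{"travel": [0,0,0],"twist": 0,"hand": 60},{"travel": [0,0,0],"twist": 0,"hand": 60}]}}

```text
t: 19.9
tcp_pos: [0.5733, -0.2933, 0.0234]
orientation: [[0.001, -0.01, 1.0], [-0.001, 1.0, 0.01], [-1.0, -0.001, 0.001]]
contact_force: [0.1, 0.9, 0.3]
finger_gap: 0.0599
```

Run:
```python
from go import *
to([.5715,-.293,.0133],np.pi/2+.01)
im=robot.camera("scene");crop("scene",im,200,165,60,"pics/s16.png",12)
```

```text
t 19.9 tcp [ 0.5733 -0.2933  0.0234] tilt [ 0.0015 -0.0006] head 1.581 gap 59.9 F [0.1 0.9 0.3] T [ 0.03 -0.05 -0.  ]
twist 0.0002 travel [10.1  0.3 -1.8]
pics/s16.png origin 170 143 scale 12
```

View pics/s16.png

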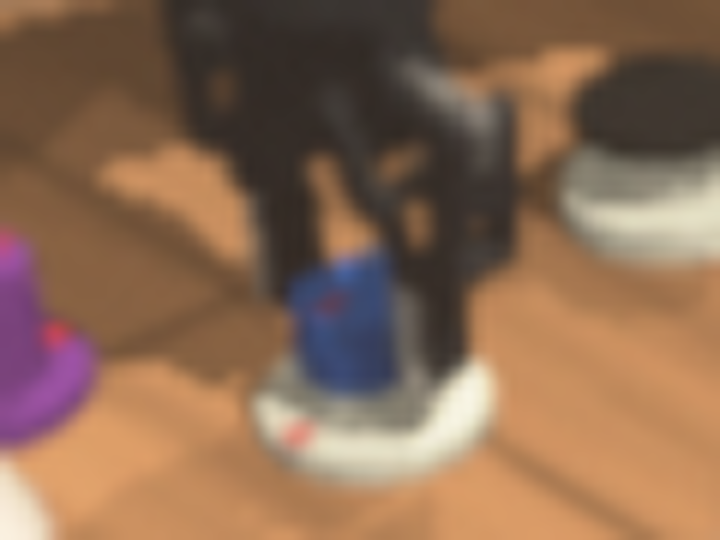

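Request:
{"method": "play_rows", "body": {"motion": [{"travel": [5,0,-1.5],"twist": 0,"hand": 56},{"travel": [4.5,0,0],"twist": 0,"hand": 50},{"travel": [0,0,0],"twist": 0,"hand": 42},{"travel": [0,0,0],"twist": 0,"hand": 35},{"travel": [0,0,0],"twist": 0,"hand": 30},{"travel": [0,0,0],"twist": 0,"hand": 30},{"travel": [0,0,0],"twist": 0,"hand": 30}], "squeeze": 40}}

```text
t: 20.82
tcp_pos: [0.5711, -0.2929, 0.0127]
orientation: [[-0.0, -0.01, 1.0], [0.0, 1.0, 0.01], [-1.0, 0.0, -0.0]]
contact_force: [-0.4, -0.6, -2.1]
finger_gap: 0.0355
```

Run:
```python
from go import *
to([.5715,-.293,.0133],np.pi/2+.01)
```

```text
t 20.82 tcp [ 0.5711 -0.2929  0.0127] tilt [-0.0001  0.    ] head 1.581 gap 35.5 F [-0.4 -0.6 -2.1] T [0.03 0.01 0.01]
twist 0.0002 travel [-0.6 -0.1  0.4]
```

Request:
{"method": "play_rows", "body": {"motion": [{"travel": [-30,0,0],"twist": 0,"hand": 30},{"travel": [-50,0,0],"twist": 0,"hand": 30},{"travel": [-50,0,0],"twist": 0,"hand": 30},{"travel": [-50,0,0],"twist": 0,"hand": 30},{"travel": [0,50,-16],"twist": 0,"hand": 30},{"travel": [0,55,-18],"twist": 0,"hand": 30}]}}

```text
t: 21.58
tcp_pos: [0.5357, -0.188, 0.1932]
orientation: [[0.001, -0.008, 1.0], [-0.001, 1.0, 0.008], [-1.0, -0.001, 0.001]]
contact_force: [1.3, 1.8, -1.8]
finger_gap: 0.0352
```

Run:
```python
from go import *
to([.355,.36,.1],np.pi/2-.075)
im={n:robot.camera(n) for n in C}; np.savez("im3.npz",**im)
p=robot.state()["tcp_pos"]
for n in C:
    u,v=proj(n,p); crop(n,im[n],u,v,60,f"pics/{n[0]}17.png",8)
```

```text
t 21.57 tcp [ 0.5357 -0.188   0.1932] tilt [ 0.0012 -0.0005] head 1.5791 gap 35.2 F [ 1.3  1.8 -1.8] T [ 0.16 -0.06 -0.03]
twist 0.0833 travel [  92.7  533.  -221.4]
pics/s17.png origin 196 114 scale 8
pics/t17.png origin 300 175 scale 8
```

View pics/s17.png

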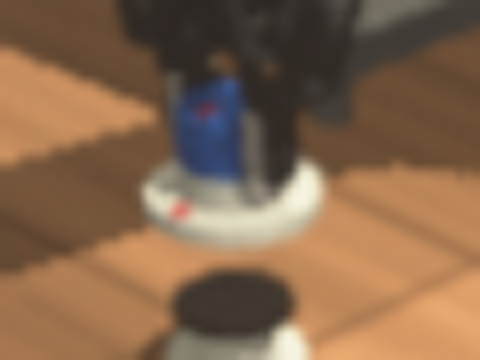

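Request:
{"method": "play_rows", "body": {"motion": [{"travel": [0,55,-23],"twist": 0.083,"hand": 30},{"travel": [0,55,-23],"twist": 0,"hand": 30},{"travel": [0,55,-23],"twist": 0,"hand": 30},{"travel": [0,55,-23],"twist": 0,"hand": 30},{"travel": [0,55,-23],"twist": 0,"hand": 30},{"travel": [0,55,-23],"twist": 0,"hand": 30},{"travel": [0,55,-23],"twist": 0,"hand": 30},{"travel": [0,55,-23],"twist": 0,"hand": 30}], "squeeze": 20}}

```text
t: 22.68
tcp_pos: [0.3792, 0.2637, 0.193]
orientation: [[0.0, 0.073, 0.997], [0.001, 0.997, -0.073], [-1.0, 0.001, 0.0]]
contact_force: [1.0, 0.9, -1.8]
finger_gap: 0.0355
```

Run:
```python
from go import *
to([.360,.3624,.07],np.pi/2-.075)
```

```text
t 22.68 tcp [0.3792 0.2637 0.193 ] tilt [0.0005 0.0008] head 1.4974 gap 35.5 F [ 1.   0.9 -1.8] T [ 0.02 -0.09 -0.01]
twist 0.0017 travel [123.1  96.9 -26.6]
```

Request:
{"method": "play_rows", "body": {"motion": [{"travel": [0,50,-13],"twist": 0,"hand": 30},{"travel": [10,47,-13],"twist": 0,"hand": 30},{"travel": [40,0,0],"twist": 0,"hand": 30},{"travel": [40,0,0],"twist": 0,"hand": 30},{"travel": [25,0,0],"twist": 0,"hand": 30},{"travel": [8,0,0],"twist": 0,"hand": 30},{"travel": [0,0,0],"twist": 0,"hand": 30}]}}

```text
t: 23.55
tcp_pos: [0.3612, 0.3608, 0.07]
orientation: [[-0.0, 0.073, 0.997], [-0.0, 0.997, -0.073], [-1.0, -0.0, -0.0]]
contact_force: [-0.1, 0.1, -0.8]
finger_gap: 0.0353
```

Run:
```python
from go import *
to([.360,.3624,.0407],np.pi/2-.075)
im=robot.camera("scene"); p=robot.state()["tcp_pos"]; u,v=proj("scene",p); crop("scene",im,u,v,80,"pics/s18.png",8)
```

```text
t 23.55 tcp [0.3612 0.3608 0.07  ] tilt [-0.0001 -0.0001] head 1.4978 gap 35.3 F [-0.1  0.1 -0.8] T [ 0.   -0.01 -0.05]
twist 0.002 travel [29.3  1.5 -1.3]
pics/s18.png origin 363 188 scale 8
```

View pics/s18.png

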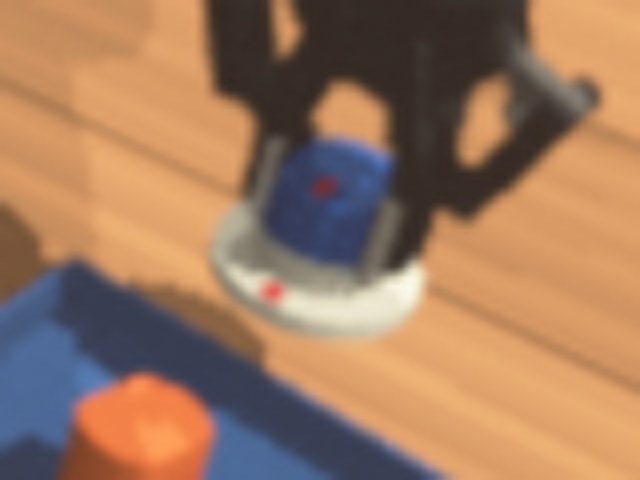

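Request:
{"method": "play_rows", "body": {"motion": [{"travel": [15,0,-1],"twist": 0,"hand": 30},{"travel": [10,0,0],"twist": 0,"hand": 30},{"travel": [4,0,0],"twist": 0,"hand": 30},{"travel": [3,0,0],"twist": 0,"hand": 30},{"travel": [2,0,0],"twist": 0,"hand": 30}]}}

```text
t: 24.22
tcp_pos: [0.3587, 0.3609, 0.0377]
orientation: [[-0.003, 0.073, 0.997], [-0.001, 0.997, -0.073], [-1.0, -0.001, -0.003]]
contact_force: [-18.9, -11.8, 37.5]
finger_gap: 0.0357
```

Request:
{"method": "play_rows", "body": {"motion": [{"travel": [2,0,0],"twist": 0,"hand": 30},{"travel": [1,0,0],"twist": 0,"hand": 30},{"travel": [1,0,0],"twist": 0,"hand": 30}]}}

```text
t: 24.6
tcp_pos: [0.3576, 0.361, 0.034]
orientation: [[-0.004, 0.072, 0.997], [-0.001, 0.997, -0.072], [-1.0, -0.001, -0.004]]
contact_force: [-19.6, -14.9, 35.1]
finger_gap: 0.0354
```

Run:
```python
from go import *
to([.360,.3624,.0407],np.pi/2-.075)
im=robot.camera("scene"); p=robot.state()["tcp_pos"]; u,v=proj("scene",p); crop("scene",im,u,v,80,"pics/s19.png",8)
```

```text
t 24.6 tcp [0.3576 0.361  0.034 ] tilt [-0.0041 -0.0008] head 1.4989 gap 35.4 F [-19.6 -14.9  35.1] T [-3.28  3.32 -0.35]
twist 0.0031 travel [-6.8  1.6  2.2]
pics/s19.png origin 360 197 scale 8
```

View pics/s19.png

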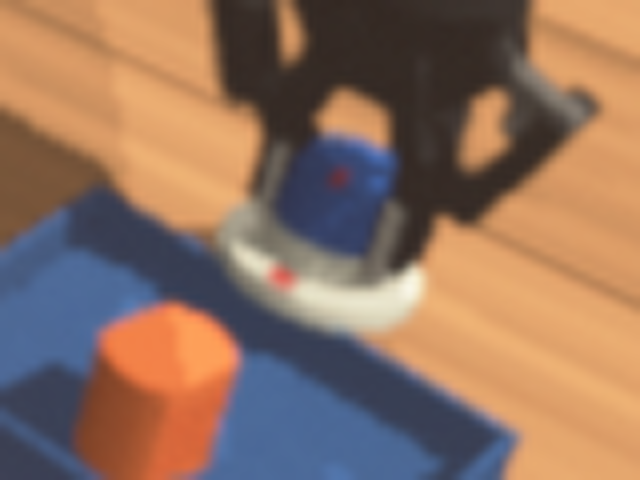

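Request:
{"method": "play_rows", "body": {"motion": [{"travel": [1,0,0],"twist": 0,"hand": 30},{"travel": [1,0,0],"twist": 0,"hand": 30},{"travel": [1,0,0],"twist": 0,"hand": 30},{"travel": [0.5,0,0],"twist": 0,"hand": 30},{"travel": [0,0,0],"twist": 0,"hand": 30}]}}

```text
t: 25.28
tcp_pos: [0.3572, 0.3615, 0.0306]
orientation: [[-0.005, 0.071, 0.997], [-0.0, 0.997, -0.071], [-1.0, -0.001, -0.004]]
contact_force: [-22.9, -10.7, 40.9]
finger_gap: 0.0353
```

```bash
cat > look.py <<'E'
from dov import *
import sys
# overlay of driver tilted by alpha in gripper at present TCP
def look(name,alpha,hg=.0314,gd=.0187,off=0.,lat=0.,s=9,w=44):
    st=robot.state(); im={n:robot.camera(n) for n in C}; np.savez("imL.npz",**im)
    R=st["orientation"]; piv=st["tcp_pos"]-gd*R[:,0]
    base=np.c_[R[:,2],R[:,1],-R[:,0]]   # driver x=tool z, y=tool y, z=up  
    if np.linalg.det(base)<0: base=np.c_[R[:,2],R[:,1],-R[:,0]]
    Rd=base@Ry(-alpha); p=piv+Rd@np.array([off,lat,.023-hg])
    wins={}
    for n in C:
        u,v=proj(n,p); wins[n]=(int(u)-w//2,int(v)-w//2,w,w)
    tiles(im,Rd,p,wins,name,s); return Rd,p
E
python3 - <<'E'
from look import *
from go import to
to([.360,.3624,.0407],np.pi/2-.075)
look("pics/L1.png",np.radians(30))
E
```

```text
t 25.27 tcp [0.3572 0.3615 0.0306] tilt [-0.0045 -0.0003] head 1.4993 gap 35.3 F [-22.9 -10.7  40.9] T [-2.55  4.09 -0.32]
twist 0.0035 travel [-10.1   1.1   2.7]
```

View pics/L1.png

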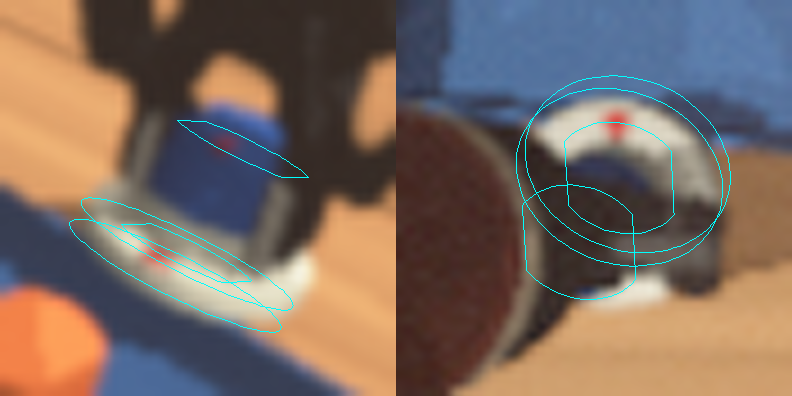

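```bash
cat > lo2.py <<'E'
from look import *
import sys
im=np.load("imL.npz"); st=robot.state(); R=st["orientation"]; piv=st["tcp_pos"]-.0187*R[:,0]
base=np.c_[R[:,2],R[:,1],-R[:,0]]
def lo2(al,name,off=0,lat=0,hg=.0314,w=40,s=9):
    Rd=base@Ry(-al); p=piv+Rd@np.array([off,lat,.023-hg]); wins={}
    for n in C:
        u,v=proj(n,piv-[0,0,.015]); wins[n]=(int(u)-w//2,int(v)-w//2,w,w)
    tiles(im,Rd,p,wins,name,s)
    return cv2.imread(name)
if __name__=="__main__":
    o=np.vstack([lo2(np.radians(a),"pics/_q.png",s=7) for a in (14,22)]); cv2.imwrite("pics/"+sys.argv[1],o)
E
python3 lo2.py L2.png
```

```text
(no output)
```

View pics/L2.png

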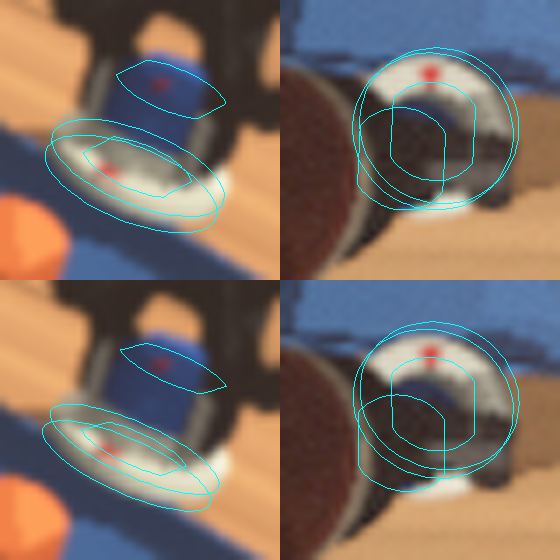

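```bash
cat > red.py <<'E'
from look import *
DOT=np.array([.0287,0,-.015]); BAR=np.array([.0135,0,.0232])
def reds(img,c,w=44):
    u,v=int(c[0]),int(c[1]); x,y=u-w//2,v-w//2
    a=img[y:y+w,x:x+w].astype(float); 
    wt=np.clip((a[...,0]-a[...,1])-.9*np.abs(a[...,1]-a[...,2])-30,0,None)
    return a,wt,x,y
def find(n,img,c,w=44,minw=60):
    a,wt,x,y=reds(img,c,w); k,l,st,ce=cv2.connectedComponentsWithStats((wt>0).astype(np.uint8)); out=[]
    yy,xx=np.mgrid[:w,:w]
    for i in range(1,k):
        q=wt*(l==i)
        if q.sum()>minw: out.append((round(q.sum()),round((q*xx).sum()/q.sum()+x,2),round((q*yy).sum()/q.sum()+y,2)))
    return sorted(out,reverse=True)
def frame():
    st=robot.state(); R=st["orientation"]; return np.c_[R[:,2],R[:,1],-R[:,0]], st["tcp_pos"]-.0187*R[:,0]
def pred(n,al,off=0,hg=.0314,lat=0):
    base,piv=frame(); Rd=base@Ry(-al); return [proj(n,piv+Rd@(X+[off,lat,.023-hg])) for X in(DOT,BAR)]
E
python3 - <<'E'
from red import *
im=np.load("imL.npz"); b,p=frame()
for n in C: print(n,find(n,im[n],proj(n,p)))
for a in (0,10,15,20,25,30):
    d,bb=pred("scene",np.radians(a)); print(a,d.round(1),bb.round(1),(d-bb).round(2),"top",pred("top",np.radians(a))[0].round(1))
E
```

```text
scene [(1640, np.float64(383.54), np.float64(239.82)), (156, np.float64(394.96), np.float64(231.06))]
top [(320, np.float64(142.02), np.float64(249.28))]
0 [394.6 234. ] [400.7 221.6] [-6.05 12.44] top [143.4 249.5]
10 [394.4 233.2] [401.4 220.6] [-7.04 12.64] top [142.9 248.4]
15 [394.3 232.7] [401.8 220.1] [-7.46 12.59] top [142.7 248. ]
20 [394.3 232.1] [402.1 219.7] [-7.81 12.44] top [142.4 247.6]
25 [394.4 231.5] [402.5 219.3] [-8.11 12.19] top [142.1 247.3]
30 [394.5 230.7] [402.8 218.9] [-8.34 11.84] top [141.8 247.1]
```

Request:
{"method": "play_rows", "body": {"motion": [{"travel": [-20,0,-5],"twist": 0,"hand": 30},{"travel": [-40,0,-15],"twist": 0,"hand": 30},{"travel": [-30,0,0],"twist": 0.18,"hand": 30},{"travel": [0,0,0],"twist": 0.18,"hand": 30},{"travel": [0,0,0],"twist": 0.18,"hand": 30},{"travel": [0,0,0],"twist": 0.18,"hand": 30},{"travel": [0,0,0],"twist": 0,"hand": 30}], "squeeze": 30}}

```text
t: 26.25
tcp_pos: [0.3401, 0.3623, 0.1182]
orientation: [[0.0, 0.712, 0.703], [-0.0, 0.703, -0.712], [-1.0, -0.0, 0.0]]
contact_force: [-0.3, -0.2, -2.2]
finger_gap: 0.0356
```

Run:
```python
from look import *
from go import to
to([.360,.3624,.1],.78)
look("pics/L3.png",np.radians(22))
```

```text
t 26.25 tcp [0.3401 0.3623 0.1182] tilt [ 0. -0.] head 0.7791 gap 35.6 F [-0.3 -0.2 -2.2] T [ 0.06  0.01 -0.01]
twist -0.0009 travel [18.2 14.2 13.9]
```

View pics/L3.png

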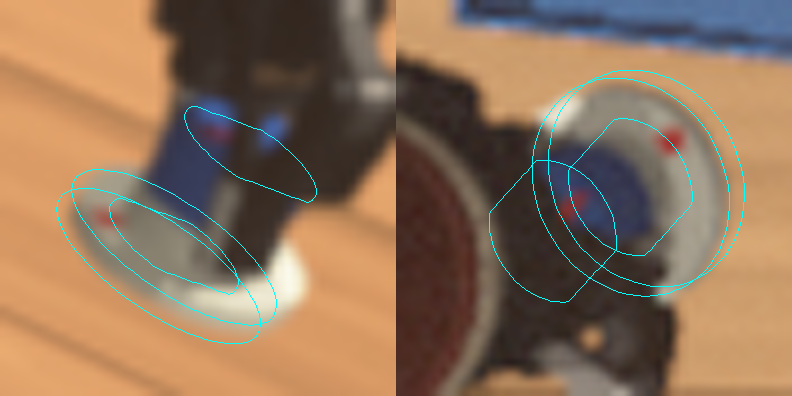

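```bash
cat > lo3.py <<'E'
from lo2 import *
def multi(opts,name,s=8):
    o=[lo2(np.radians(a),"pics/_q.png",off=of/1000,hg=hg/1000,lat=l/1000,s=s) for a,of,hg,l in opts]
    cv2.imwrite(name,np.vstack(o))
E
python3 - <<'E'
from lo3 import *
multi([(12,-3,31.4,0),(17,-4,31.4,0)],"pics/L4.png")
E
```

```text
(no output)
```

View pics/L4.png

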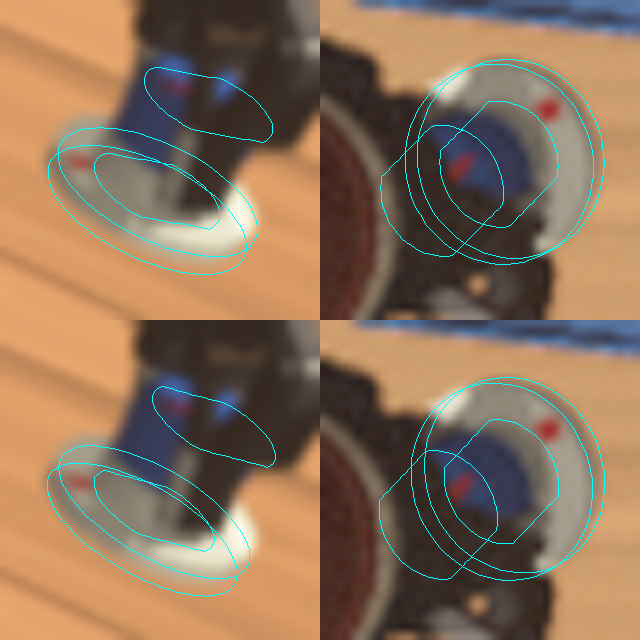

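```bash
cat > rfit.py <<'E'
from red import *
from scipy.optimize import least_squares
def rfit(obs,prior=(.3,0,.0314,0)):
    """obs: list of (cam, 0 dot/1 bar, u,v)"""
    def f(x):
        r=[]
        for n,k,u,v in obs:
            q=pred(n,x[0],x[1]*.001,x[2]*.001,x[3]*.001)[k]; r+=[q[0]-u,q[1]-v]
        return np.array(r+[(x[1])/4,(x[2]-31.4)/4,x[3]/2])
    s=least_squares(f,[prior[0],0,31.4,0]); print("alpha deg",np.degrees(s.x[0]).round(1),"off,hg,lat",s.x[1:].round(1),"res",s.fun.round(2)); return s.x
E
python3 - <<'E'
from rfit import *
im=np.load("imL.npz"); b,p=frame()
for n in C: print(n,find(n,im[n],proj(n,p-[0,0,.015]),minw=15))
E
```

```text
scene [(53, np.float64(400.49), np.float64(199.91))]
top [(286, np.float64(138.08), np.float64(260.26)), (120, np.float64(126.84), np.float64(267.66)), (35, np.float64(112.3), np.float64(285.02))]
```

Run:
```python
from rfit import *
b,p=frame(); u,v=proj("scene",p-[0,0,.015]); x0,y0=int(u)-20,int(v)-20
S=lambda x,y:(x0+x/8-.5,y0+y/8-.5)
print(S(80,162),S(178,88))
rfit([("scene",0,*S(80,162)),("scene",1,*S(178,88)),("top",0,138.08,260.26),("top",1,126.84,267.66)])
rfit([("scene",0,*S(80,162)),("scene",1,*S(178,88))])
rfit([("top",0,138.08,260.26),("top",1,126.84,267.66)])
```

```text
(400.5, 199.75) (412.75, 190.5)
alpha deg 17.9 off,hg,lat [-2.5 28.8 -0.2] res [-0.04  0.1   0.19  0.06  0.31 -0.42  0.18 -0.03 -0.61 -0.64 -0.12]
alpha deg 19.1 off,hg,lat [-1.7 29.3  0. ] res [-0.4   0.04  0.01  0.15 -0.41 -0.52  0.01]
alpha deg 18.0 off,hg,lat [-3.  29.4 -0.1] res [ 0.26 -0.4   0.13 -0.01 -0.75 -0.5  -0.03]
```

Request:
{"method": "play_rows", "body": {"motion": [{"travel": [0,0,0],"twist": -0.18,"hand": 30},{"travel": [0,0,0],"twist": -0.18,"hand": 30},{"travel": [0,0,0],"twist": -0.18,"hand": 30},{"travel": [0,0,0],"twist": -0.18,"hand": 30},{"travel": [30,1,13],"twist": 0,"hand": 30},{"travel": [30,0,0],"twist": 0,"hand": 30},{"travel": [0,0,0],"twist": 0,"hand": 30}], "squeeze": 20}}

```text
t: 27.22
tcp_pos: [0.3521, 0.3609, 0.0563]
orientation: [[-0.003, 0.07, 0.998], [-0.004, 0.998, -0.07], [-1.0, -0.004, -0.002]]
contact_force: [0.2, -0.2, -1.8]
finger_gap: 0.0353
```

Run:
```python
from go import to
import numpy as np
to([.3536,.3629,.026],np.pi/2-.075)
```

```text
t 27.23 tcp [0.3521 0.3609 0.0563] tilt [-0.0027 -0.0037] head 1.5004 gap 35.3 F [ 0.2 -0.2 -1.8] T [0.02 0.05 0.03]
twist 0.0046 travel [30.3  2.3  1.4]
```

Request:
{"method": "play_rows", "body": {"motion": [{"travel": [15,0,0],"twist": 0.004,"hand": 30},{"travel": [8,0,0],"twist": 0,"hand": 30},{"travel": [3,0,0],"twist": 0,"hand": 30},{"travel": [1,0,0],"twist": 0,"hand": 30},{"travel": [0,0,0],"twist": 0,"hand": 30}]}}

```text
t: 27.85
tcp_pos: [0.3533, 0.3625, 0.0315]
orientation: [[0.0, 0.077, 0.997], [0.0, 0.997, -0.077], [-1.0, 0.0, 0.0]]
contact_force: [-0.1, -0.0, -2.3]
finger_gap: 0.0354
```

Request:
{"method": "play_rows", "body": {"motion": [{"travel": [1.5,0,0],"twist": 0,"hand": 30},{"travel": [1.5,0,0],"twist": 0,"hand": 30},{"travel": [1,0,0],"twist": 0,"hand": 30},{"travel": [0,0,0],"twist": 0,"hand": 30}]}}

```text
t: 28.35
tcp_pos: [0.3532, 0.3628, 0.0291]
orientation: [[-0.0, 0.077, 0.997], [0.001, 0.997, -0.077], [-1.0, 0.001, -0.0]]
contact_force: [-8.4, -7.3, 22.7]
finger_gap: 0.0349
```

Contact as computed (~0.030). Keep pressing.

Request:
{"method": "play_rows", "body": {"motion": [{"travel": [2,0,0],"twist": 0,"hand": 30},{"travel": [1.5,0,0],"twist": 0,"hand": 30},{"travel": [1,0,0],"twist": 0,"hand": 30},{"travel": [0,0,0],"twist": 0,"hand": 30}]}}

```text
t: 28.85
tcp_pos: [0.3525, 0.3631, 0.0258]
orientation: [[-0.001, 0.076, 0.997], [0.001, 0.997, -0.076], [-1.0, 0.001, -0.001]]
contact_force: [-17.0, -11.6, 41.6]
finger_gap: 0.0356
```

Request:
{"method": "play_rows", "body": {"motion": [{"travel": [1,0,0],"twist": 0,"hand": 30},{"travel": [1,0,0],"twist": 0,"hand": 30},{"travel": [0,0,0],"twist": 0,"hand": 30}]}}

```text
t: 29.22
tcp_pos: [0.352, 0.3638, 0.0232]
orientation: [[-0.001, 0.075, 0.997], [0.002, 0.997, -0.075], [-1.0, 0.002, -0.001]]
contact_force: [-16.2, -6.9, 32.2]
finger_gap: 0.0357
```

Run:
```python
from look import *
from go import to
to([.3536,.3629,.026],np.pi/2-.075)
look("pics/L5.png",np.radians(27),hg=.0285,off=-.0025)
```

```text
t 29.23 tcp [0.352  0.3638 0.0232] tilt [-0.0013  0.0019] head 1.4953 gap 35.7 F [-16.2  -6.9  32.2] T [-1.64  2.33 -0.15]
twist -0.0005 travel [-2.8 -0.8  1.7]
```

View pics/L5.png

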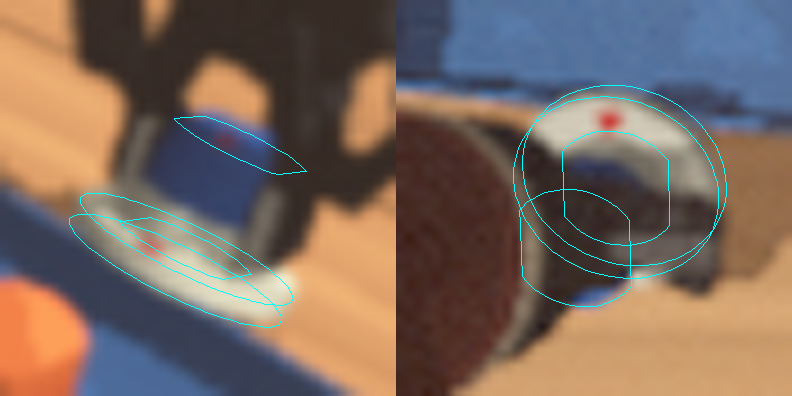

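Request:
{"method": "play_rows", "body": {"motion": [{"travel": [0,0,1],"twist": 0,"hand": 30},{"travel": [0,0,1.5],"twist": 0,"hand": 30},{"travel": [0,0,1.5],"twist": 0,"hand": 30},{"travel": [0,0,0],"twist": 0,"hand": 30}]}}

```text
t: 29.82
tcp_pos: [0.3522, 0.3637, 0.0231]
orientation: [[-0.007, 0.074, 0.997], [0.0, 0.997, -0.074], [-1.0, -0.0, -0.007]]
contact_force: [-31.5, -8.1, 43.7]
finger_gap: 0.0354
```

Request:
{"method": "play_rows", "body": {"motion": [{"travel": [1,0,0],"twist": 0,"hand": 30},{"travel": [1,0,0],"twist": 0,"hand": 30},{"travel": [0,0,0],"twist": 0,"hand": 30}]}}

```text
t: 30.2
tcp_pos: [0.3523, 0.3638, 0.0217]
orientation: [[-0.007, 0.074, 0.997], [0.0, 0.997, -0.074], [-1.0, -0.0, -0.007]]
contact_force: [-32.4, -10.6, 52.8]
finger_gap: 0.0357
```

Run:
```python
from look import *
from go import to
to([.3536,.3629,.026],np.pi/2-.075)
look("pics/L6.png",np.radians(28),hg=.026,off=-.0035)
```

```text
t 30.2 tcp [0.3523 0.3638 0.0217] tilt [-0.0069  0.0004] head 1.497 gap 35.7 F [-32.4 -10.6  52.8] T [-2.56  5.92 -0.31]
twist 0.0012 travel [-4.3 -0.8  1.3]
```

View pics/L6.png

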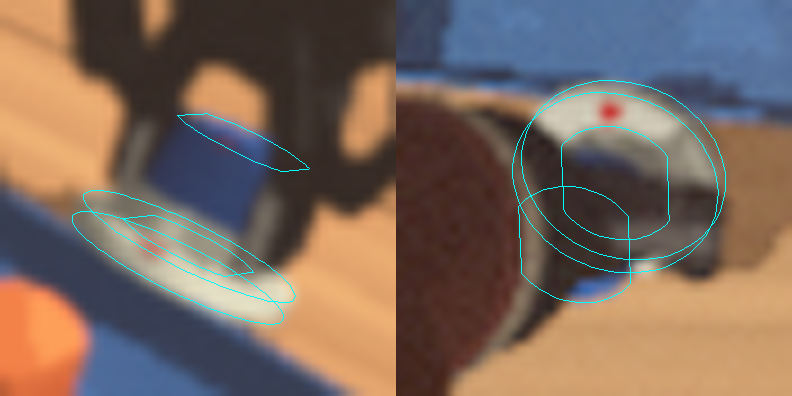

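Request:
{"method": "play_rows", "body": {"motion": [{"travel": [-2,0,-3],"twist": 0,"hand": 30},{"travel": [-1,0,0],"twist": 0,"hand": 30},{"travel": [0,0,0],"twist": 0,"hand": 30}]}}

```text
t: 30.68
tcp_pos: [0.3524, 0.3636, 0.0224]
orientation: [[-0.002, 0.075, 0.997], [0.001, 0.997, -0.075], [-1.0, 0.001, -0.002]]
contact_force: [-8.8, 1.4, 8.4]
finger_gap: 0.0358
```

Request:
{"method": "play_rows", "body": {"motion": [{"travel": [0,0,0],"twist": 0,"hand": 37},{"travel": [0,0,0],"twist": 0,"hand": 39},{"travel": [0,0,0],"twist": 0,"hand": 42},{"travel": [0,0,0],"twist": 0,"hand": 44}]}}

```text
t: 31.18
tcp_pos: [0.3536, 0.3635, 0.0224]
orientation: [[-0.0, 0.076, 0.997], [0.002, 0.997, -0.076], [-1.0, 0.002, -0.0]]
contact_force: [-5.4, 2.6, 5.8]
finger_gap: 0.0443
```

Run:
```python
from look import *
from go import to
to([.3536,.3629,.026],np.pi/2-.075)
look("pics/L7.png",np.radians(28),hg=.026,off=-.0035)
```

```text
t 31.18 tcp [0.3536 0.3635 0.0224] tilt [-0.0003  0.0016] head 1.4949 gap 44.3 F [-5.4  2.6  5.8] T [0.54 1.15 0.05]
twist -0.0009 travel [-3.6 -0.6  0.1]
```

View pics/L7.png

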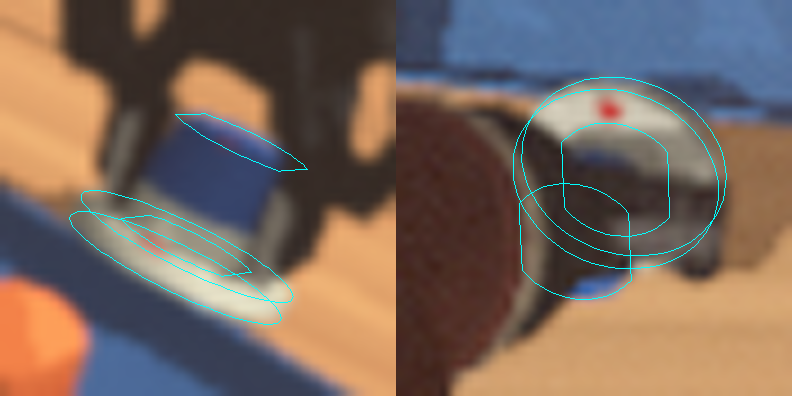

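Request:
{"method": "play_rows", "body": {"motion": [{"travel": [-2,0,0],"twist": 0,"hand": 46},{"travel": [-2,0,-1],"twist": 0,"hand": 46},{"travel": [-2,0,-2],"twist": 0,"hand": 46},{"travel": [0,0,0],"twist": 0,"hand": 46}]}}

```text
t: 31.78
tcp_pos: [0.3512, 0.3625, 0.0279]
orientation: [[0.0, 0.077, 0.997], [0.0, 0.997, -0.077], [-1.0, 0.0, 0.0]]
contact_force: [-0.0, 0.2, 0.6]
finger_gap: 0.046
```

Run:
```python
from look import *
from go import to
to([.3536,.3629,.026],np.pi/2-.075)
look("pics/L8.png",np.radians(30),hg=.031,off=-.001)
```

```text
t 31.77 tcp [0.3512 0.3625 0.0279] tilt [0.0002 0.0001] head 1.494 gap 46.0 F [-0.   0.2  0.6] T [0.04 0.02 0.02]
twist -0.0018 travel [1.9 0.6 2.4]
```

View pics/L8.png

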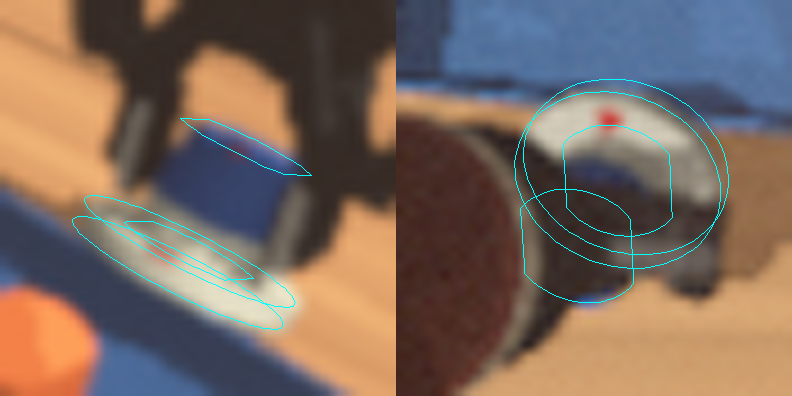

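Run:
```python
from look import *
im=np.load("imL.npz")
W0=np.array([.3839,.3606]); ux=np.array([.9972,-.075]); uy=np.array([.075,.9972])
n="top"; x0,y0,w,h=122,222,50,40; s=16
c=cv2.resize(im[n][y0:y0+h,x0:x0+w],None,fx=s,fy=s,interpolation=cv2.INTER_CUBIC)
pt=lambda X:tuple(int(a) for a in (proj(n,X)+.5-[x0,y0])*s)
for dx,col in((0,(255,255,0)),(.004,(0,255,0))):
    a=W0+ux*dx; cv2.line(c,pt([*(a-uy*.07),.028]),pt([*(a+uy*.07),.028]),col,1)
for al in(24,28,32):
    r=np.radians(al); X=W0+uy*.002+ux*(-.028/np.tan(r)+.0637*np.cos(r)-.008*np.sin(r)); z=.0637*np.sin(r)+.008*np.cos(r)
    cv2.circle(c,pt([*X,z]),4,(255,255,255),1); print(al,pt([*X,z]))
cv2.imwrite("pics/w1.png",cv2.cvtColor(c,cv2.COLOR_RGB2BGR))
```

```text
24 (314, 502)
28 (313, 461)
32 (310, 434)
```

View pics/w1.png

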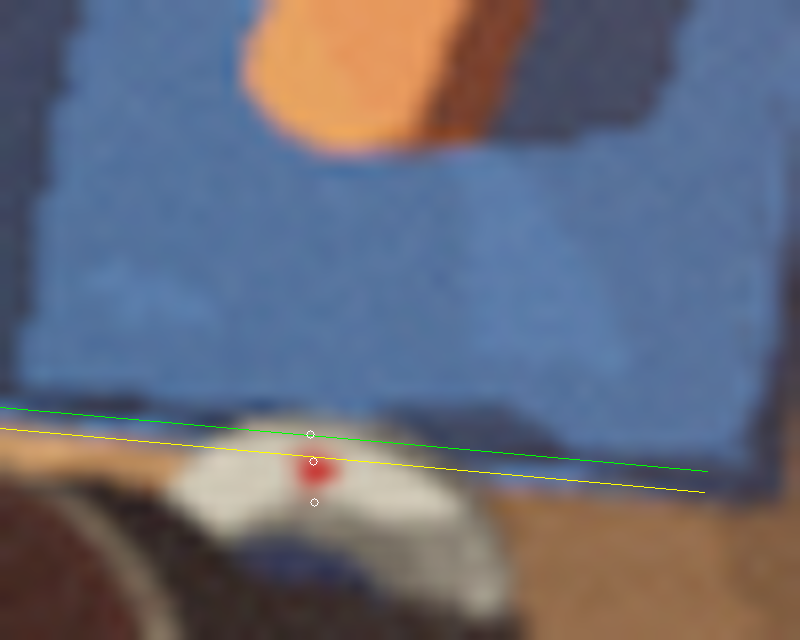

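Request:
{"method": "play_rows", "body": {"motion": [{"travel": [0,0,-3],"twist": 0,"hand": 46},{"travel": [0.5,0,-2.5],"twist": 0,"hand": 46},{"travel": [0,0,0],"twist": 0,"hand": 44},{"travel": [0,0,0],"twist": 0,"hand": 40},{"travel": [0,0,0],"twist": 0,"hand": 36},{"travel": [0,0,0],"twist": 0,"hand": 30},{"travel": [0,0,0],"twist": 0,"hand": 30}], "squeeze": 20}}

```text
t: 32.75
tcp_pos: [0.3458, 0.3631, 0.0273]
orientation: [[0.0, 0.077, 0.997], [0.0, 0.997, -0.077], [-1.0, 0.0, 0.0]]
contact_force: [-0.3, 1.4, 1.7]
finger_gap: 0.0356
```

Request:
{"method": "play_rows", "body": {"motion": [{"travel": [0,0,1.5],"twist": 0,"hand": 30},{"travel": [-0.3,0,1.5],"twist": 0,"hand": 30},{"travel": [-0.3,0,1.5],"twist": 0,"hand": 30},{"travel": [0,0,0],"twist": 0,"hand": 30}]}}

```text
t: 33.25
tcp_pos: [0.3464, 0.363, 0.0274]
orientation: [[-0.005, 0.075, 0.997], [-0.001, 0.997, -0.075], [-1.0, -0.002, -0.005]]
contact_force: [-16.1, 1.9, 8.3]
finger_gap: 0.0358
```

Run:
```python
from look import *
from go import to
to([.3536,.3629,.026],np.pi/2-.075)
```

```text
t 33.25 tcp [0.3464 0.363  0.0274] tilt [-0.0055 -0.0014] head 1.4962 gap 35.8 F [-16.1   1.9   8.3] T [ 0.24  3.09 -0.04]
twist 0.0004 travel [1.4 0.4 7.2]
```

Request:
{"method": "play_rows", "body": {"motion": [{"travel": [0,0,2],"twist": 0,"hand": 30},{"travel": [0,0,2],"twist": 0,"hand": 30},{"travel": [0,0,1],"twist": 0,"hand": 30},{"travel": [0,0,0],"twist": 0,"hand": 30}]}}

```text
t: 33.75
tcp_pos: [0.3477, 0.363, 0.0271]
orientation: [[-0.011, 0.072, 0.997], [-0.003, 0.997, -0.072], [-1.0, -0.004, -0.01]]
contact_force: [-29.6, 1.1, 17.2]
finger_gap: 0.0356
```

Run:
```python
from look import *
from go import to
to([.3536,.3629,.026],np.pi/2-.075)
look("pics/L9.png",np.radians(29),hg=.033,off=-.00)
```

```text
t 33.75 tcp [0.3477 0.363  0.0271] tilt [-0.0106 -0.0028] head 1.4983 gap 35.6 F [-29.6   1.1  17.2] T [ 0.11  5.97 -0.18]
twist 0.0025 travel [1.1 0.3 5.9]
```

View pics/L9.png

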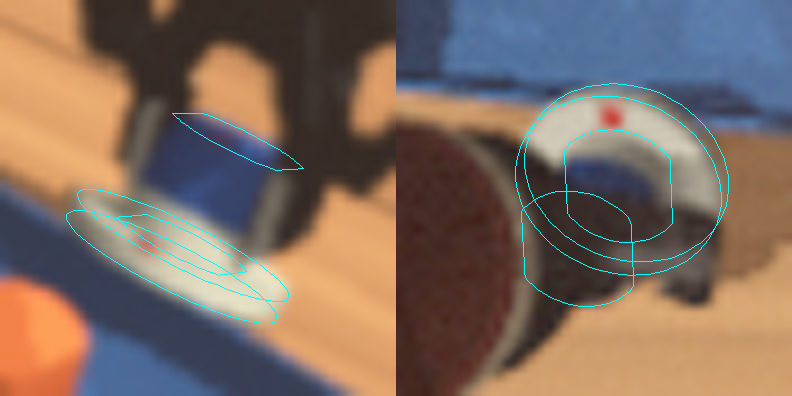

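Request:
{"method": "play_rows", "body": {"motion": [{"travel": [-0.7,0,1],"twist": 0,"hand": 30},{"travel": [-0.7,0,1],"twist": 0,"hand": 30},{"travel": [0,0,0],"twist": 0,"hand": 30}]}}

```text
t: 34.22
tcp_pos: [0.351, 0.3631, 0.0289]
orientation: [[-0.009, 0.073, 0.997], [-0.002, 0.997, -0.073], [-1.0, -0.002, -0.009]]
contact_force: [-25.5, 0.8, 16.6]
finger_gap: 0.0357
```

Request:
{"method": "play_rows", "body": {"motion": [{"travel": [-2,0,-4],"twist": 0,"hand": 30},{"travel": [-15,0,-6],"twist": 0,"hand": 30},{"travel": [-40,0,-8],"twist": 0.1,"hand": 30},{"travel": [-35,0,0],"twist": 0.18,"hand": 30},{"travel": [0,0,0],"twist": 0.18,"hand": 30},{"travel": [0,0,0],"twist": 0.18,"hand": 30},{"travel": [0,0,0],"twist": 0.08,"hand": 30},{"travel": [0,0,0],"twist": 0,"hand": 30}], "squeeze": 40}}

```text
t: 35.22
tcp_pos: [0.3395, 0.3632, 0.1219]
orientation: [[0.0, 0.715, 0.699], [0.0, 0.699, -0.715], [-1.0, 0.001, 0.0]]
contact_force: [-0.4, -0.8, -1.2]
finger_gap: 0.0357
```

Run:
```python
from rfit import *
from go import to
to([.360,.3624,.1],.78)
look("pics/L10.png",np.radians(29),hg=.033)
im=np.load("imL.npz"); b,p=frame()
for n in C: print(n,find(n,im[n],proj(n,p-[0,0,.015]),minw=15),pred(n,.5,hg=.033))
```

```text
t 35.23 tcp [0.3395 0.3632 0.1219] tilt [0.0005 0.0003] head 0.7739 gap 35.7 F [-0.4 -0.8 -1.2] T [ 0.05  0.05 -0.01]
twist -0.0061 travel [21.9 14.  15. ]
scene [(26, np.float64(399.47), np.float64(197.64))] [array([399.41253764, 197.84641608]), array([413.44571145, 190.15399058])]
top [(198, np.float64(138.4), np.float64(259.43)), (99, np.float64(125.93), np.float64(268.41))] [array([138.75521456, 258.80485067]), array([126.47483791, 267.8168011 ])]
```

View pics/L10.png

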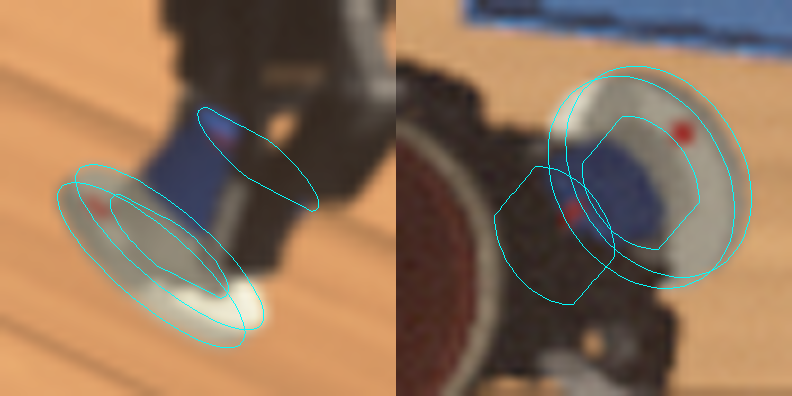

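Run:
```python
from rfit import *
b,piv=frame(); Rd=b@Ry(-np.radians(29)); p=piv+Rd@np.array([0,0,.023-.033]); u,v=proj("scene",p); x0,y0=int(u)-22,int(v)-22
S=lambda x,y:(x0+x/9-.5,y0+y/9-.5); print(S(100,207),S(223,135))
o=[("scene",0,*S(100,207)),("scene",1,*S(223,135)),("top",0,138.4,259.43),("top",1,125.93,268.41)]
rfit(o);rfit(o[:2]);rfit(o[2:])
```

```text
(399.6111111111111, 198.5) (413.27777777777777, 190.5)
alpha deg 26.0 off,hg,lat [-1.4 32.4 -0.1] res [ 0.32 -0.16  0.36 -0.26  0.08 -0.16  0.44 -0.41 -0.34  0.26 -0.05]
alpha deg 25.0 off,hg,lat [-0.4 32.5  0.2] res [ 0.06  0.01 -0.04 -0.26 -0.1   0.29  0.1 ]
alpha deg 29.1 off,hg,lat [-0.5 31.2 -0.3] res [-0.11 -0.17  0.02 -0.06 -0.13 -0.05 -0.17]
```

```bash
cat > ffit.py <<'E'
from red import *
from scipy.optimize import minimize
FL=prism(.035,.035,-.023,-.015); TW=prism(.022,.018,-.015,.023)
def ffit(ns=("scene","top"),a0=28,w=44,reds_obs=None):
    im=np.load("imL.npz"); b,piv=frame(); D={}
    for n in ns:
        u,v=proj(n,piv-[0,0,.015]); x,y=int(u)-w//2,int(v)-w//2
        c=im[n][y:y+w,x:x+w].astype(float); sat=(c[...,0]-c[...,2])/c.max(-1); br=c.max(-1)
        wood=(sat>.33)&(c[...,0]>110)&((c[...,0]-c[...,1])/c[...,0]<.42)
        fl=(np.abs(sat)<.24)&(br>115)
        D[n]=((x,y,w,w),wood,fl)
    def cost(x,full=False):
        al,off,hg,lat=np.radians(x[0]*10),x[1]*.003,.0325+x[2]*.003,x[3]*.003
        Rd=b@Ry(-al); p=piv+Rd@np.array([off,lat,.023-hg]); t=0
        for n in ns:
            win,wood,fl=D[n]; m=sil(n,[FL],Rd,p,win); mm=np.maximum(m,sil(n,[TW],Rd,p,win))
            t+=(mm*wood).sum()+((1-mm)*fl)[m>-1].sum()*0.5 if False else (mm*wood).sum()
            near=cv2.dilate((m>.5).astype(np.uint8),np.ones((7,7)))>0
            t+=((1-m)*fl*near).sum()
        return t+ .15*(x[1]**2+x[2]**2+x[3]**2)
    best=None
    for a in(a0-6,a0,a0+6):
        r=minimize(cost,[a/10,0,0,0],method="Nelder-Mead",options=dict(initial_simplex=np.array([a/10,0,0,0])+np.r_[np.zeros((1,4)),np.diag([.4,.8,.8,.8])],maxiter=400))
        if best is None or r.fun<best.fun: best=r
    x=best.x; print(ns,"cost",round(best.fun,2),"alpha",round(x[0]*10,2),"off",round(x[1]*3,2),"hg",round(32.5+x[2]*3,2),"lat",round(x[3]*3,2)); return x,D
if __name__=="__main__":
    ffit(); ffit(("scene",)); ffit(("top",))
E
python3 ffit.py
```

```text
('scene', 'top') cost 37.44 alpha 29.7 off -1.64 hg 31.9 lat 0.1
('scene',) cost 20.24 alpha 29.79 off -1.55 hg 32.74 lat -1.58
('top',) cost 10.21 alpha 32.69 off -4.07 hg 32.71 lat 1.02
```

```bash
cat > ins.py <<'E'
from go import *
FACE=np.array([.5651,-.0134,.1160]); MX=Rz(-.25)@[1.,0,0]; Wv=Rz(-.25)@[.8660254,0,.5]
def tcp_for(s,hg=.0322,off=-.0015,face=FACE):
    "TCP for bore mouth s metres out from shoulder"
    piv=face+(.016+s+hg)*A-off*Wv
    return piv-np.array([0,0,.0187])
HD=YH+.05
E
python3 - <<'E'
from ins import *
print(tcp_for(.03))
t=tcp_for(.03); to([t[0],t[1],.23],HD)
E
```

```text
[ 0.52847418 -0.00404789  0.16577319]
t 35.33 tcp [0.3394 0.3633 0.1216] tilt [0.0003 0.0002] head 0.7756 gap 35.3 F [ 0.2 -0.1 -1.3] T [-0.02  0.02  0.05]
twist -0.5952 travel [-108.4 -322.4  258.3]
```

Request:
{"method": "play_rows", "body": {"motion": [{"travel": [-60,0,0],"twist": -0.15,"hand": 30},{"travel": [-48,0,0],"twist": -0.15,"hand": 30},{"travel": [0,0,0],"twist": -0.15,"hand": 30},{"travel": [0,0,0],"twist": -0.147,"hand": 30},{"travel": [0,0,0],"twist": 0,"hand": 30}]}}

```text
t: 35.95
tcp_pos: [0.3393, 0.3632, 0.2293]
orientation: [[0.0, 0.198, 0.98], [-0.0, 0.98, -0.198], [-1.0, -0.0, 0.0]]
contact_force: [0.7, 0.5, -2.7]
finger_gap: 0.0356
```

Run:
```python
from ins import *
t=tcp_for(.03); to([t[0],t[1],.23],HD)
```

```text
t 35.95 tcp [0.3393 0.3632 0.2293] tilt [ 0.0001 -0.    ] head 1.3711 gap 35.6 F [ 0.7  0.5 -2.7] T [ 0.01 -0.    0.06]
twist 0.0003 travel [  -0.6 -322.4  258.4]
```

Request:
{"method": "play_rows", "body": {"motion": [{"travel": [0,-30,24],"twist": 0,"hand": 30},{"travel": [0,-45,36],"twist": 0,"hand": 30},{"travel": [0,-45,36],"twist": 0,"hand": 30},{"travel": [0,-45,36],"twist": 0,"hand": 30},{"travel": [0,-45,36],"twist": 0,"hand": 30},{"travel": [0,-45,36],"twist": 0,"hand": 30},{"travel": [0,-40,32],"twist": 0,"hand": 30},{"travel": [0,-27,22],"twist": 0,"hand": 30}]}}

```text
t: 36.95
tcp_pos: [0.5288, -0.0062, 0.2294]
orientation: [[0.0, 0.204, 0.979], [-0.001, 0.979, -0.204], [-1.0, -0.0, 0.0]]
contact_force: [0.5, 0.7, -2.5]
finger_gap: 0.0359
```

Request:
{"method": "play_rows", "body": {"motion": [{"travel": [20,0,0],"twist": 0,"hand": 30},{"travel": [20,0,0],"twist": 0,"hand": 30},{"travel": [0,0,0],"twist": 0,"hand": 30},{"travel": [0,0,0],"twist": 0,"hand": 30}]}}

```text
t: 37.45
tcp_pos: [0.5285, -0.0034, 0.19]
orientation: [[0.001, 0.2, 0.98], [-0.0, 0.98, -0.2], [-1.0, 0.0, 0.001]]
contact_force: [0.9, 0.3, -2.5]
finger_gap: 0.0356
```

```bash
cat > iv.py <<'E'
from ins import *
from red import *
from spin import dshape,ring
def iv(name,al=29,hg=.0322,off=-.0015,lat=0.,face=FACE,win=(228,118,56,56),s=14,grab=True,n="scene"):
    im=np.mean([robot.camera(n).astype(float) for _ in range(3)],0).astype(np.uint8) if grab else np.load("imI.npy")
    if grab: np.save("imI.npy",im)
    b,piv=frame(); Rd=b@Ry(-np.radians(al)); p=piv+Rd@np.array([off,lat,.023-hg])
    x0,y0,w,h=win; c=cv2.resize(im[y0:y0+h,x0:x0+w],None,fx=s,fy=s,interpolation=cv2.INTER_CUBIC); raw=c.copy()
    def pl(R,o,pts,col):
        X=(R@pts.T).T+o; q=(P(n)@np.c_[X,np.ones(len(X))].T).T; q=q[:,:2]/q[:,2:]
        cv2.polylines(c,[np.round((q+.5-[x0,y0])*s).astype(np.int32)],True,col,1)
    Rs=Rz(-.25)@Ry(-np.pi/6)
    for pts in DRV: k=len(pts)//2; pl(Rd,p,pts[:k],(0,255,255)); pl(Rd,p,pts[k:],(0,255,255))
    pl(Rd,p,dshape(0,-.023,-.023,.0108,.0063)[:73],(255,255,0)); pl(Rd,p,np.array([[0,0,-.023],[0,0,-.06]]),(255,255,0))
    d=dshape(.1,.016,.036)
    pl(Rs,face,d[:73],(0,255,0)); pl(Rs,face,d[73:],(0,255,0)); pl(Rs,face,ring(.03,0),(0,255,0)); pl(Rs,face,np.array([[0,0,0],[0,0,.08]]),(255,0,255))
    cv2.imwrite(name,cv2.cvtColor(c,cv2.COLOR_RGB2BGR))
    S_=robot.state(); bore=piv+Rd@np.array([off,lat,-hg]); e=bore-(face+.016*A); My=Rz(-.25)@[0,1.,0]
    print("bore rel seat: along",round(e@A*1000,1),"w",round(e@Wv*1000,1),"y",round(e@My*1000,1))
from drv import DRV
if __name__=="__main__":
    import sys; iv("pics/"+sys.argv[1])
    to(tcp_for(.03),HD)
E
python3 iv.py I1.png
```

```text
bore rel seat: along 51.1 w 11.6 y 1.5
t 37.6 tcp [ 0.5287 -0.0033  0.1901] tilt [0.0013 0.0004] head 1.3706 gap 35.5 F [-0.4  0.6 -1.6] T [-0.02  0.02 -0.03]
twist -0.0002 travel [24.3 -0.8 -0.1]
```

View pics/I1.png

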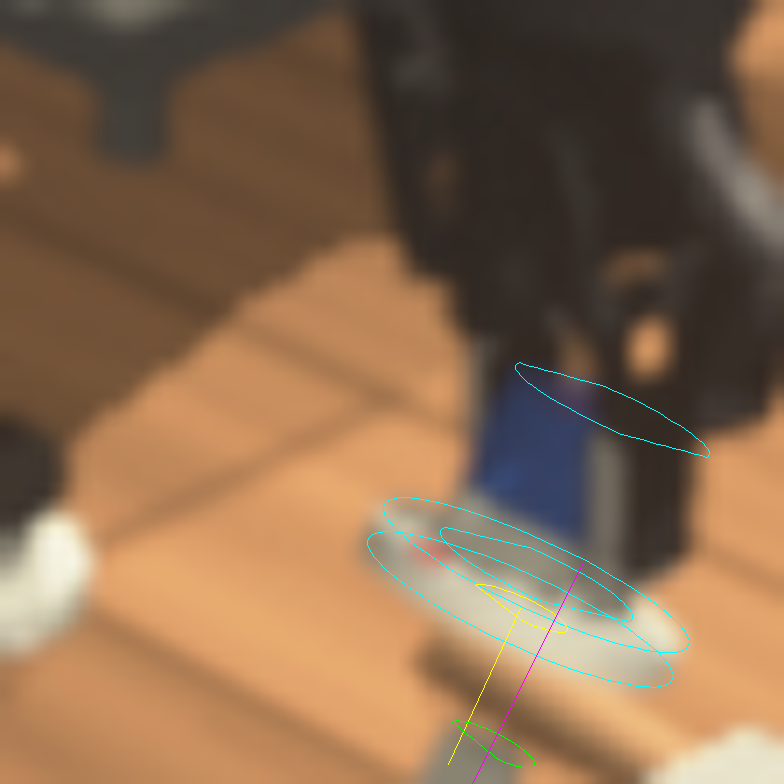

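Run:
```python
from iv import *
iv("pics/I2.png",win=(240,145,48,42),s=16)
```

```text
bore rel seat: along 50.9 w 11.1 y 1.4
```

View pics/I2.png

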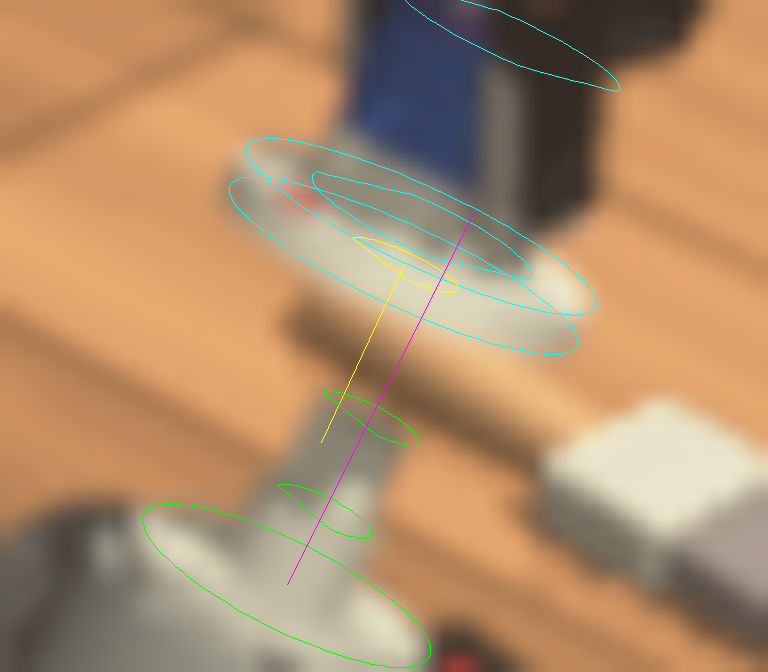

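Request:
{"method": "play_rows", "body": {"motion": [{"travel": [8,-1.2,1],"twist": 0,"hand": 30},{"travel": [8,0,1],"twist": 0,"hand": 30},{"travel": [7,0,1],"twist": 0,"hand": 30},{"travel": [5.5,0,1],"twist": 0,"hand": 30},{"travel": [0,0,0],"twist": 0,"hand": 30},{"travel": [0,0,0],"twist": 0,"hand": 30}]}}

```text
t: 38.5
tcp_pos: [0.532, -0.0054, 0.1609]
orientation: [[0.0, 0.199, 0.98], [-0.0, 0.98, -0.199], [-1.0, -0.0, 0.0]]
contact_force: [0.7, -0.2, -2.1]
finger_gap: 0.0353
```

Run:
```python
from iv import *
iv("pics/I3.png",win=(240,145,48,42),s=16)
to(tcp_for(.03),HD)
```

```text
bore rel seat: along 24.0 w 0.3 y 0.4
t 38.65 tcp [ 0.532  -0.0053  0.161 ] tilt [0.0004 0.0001] head 1.371 gap 35.2 F [-0.1 -1.6 -1.6] T [ 0.06  0.01 -0.01]
twist 0.0002 travel [-4.8  0.5 -3.7]
```

View pics/I3.png

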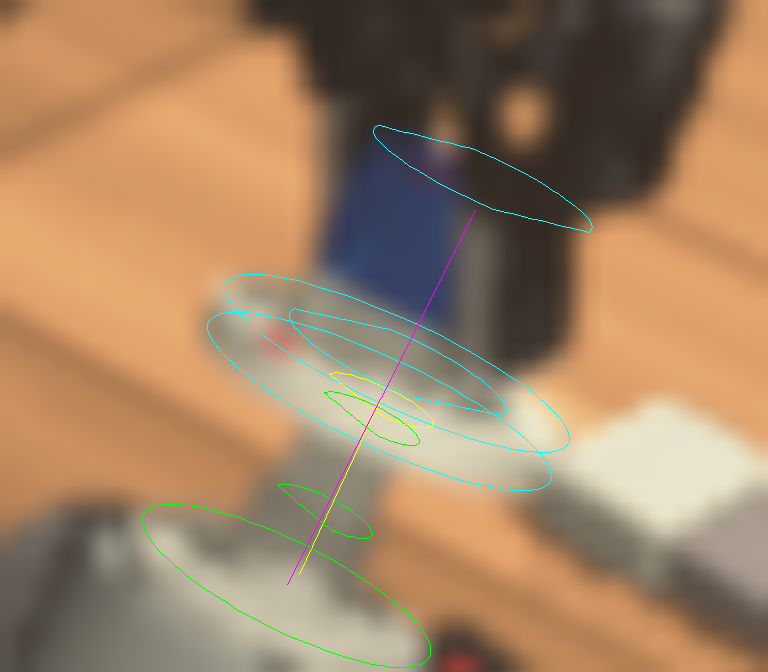

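Request:
{"method": "play_rows", "body": {"motion": [{"travel": [1.7,-0.3,1],"twist": 0,"hand": 30},{"travel": [1.7,0,1],"twist": 0,"hand": 30},{"travel": [0.9,0,0.5],"twist": 0,"hand": 30},{"travel": [0,0,0],"twist": 0,"hand": 30}], "squeeze": 20}}

```text
t: 39.15
tcp_pos: [0.5342, -0.0061, 0.1563]
orientation: [[-0.0, 0.198, 0.98], [-0.0, 0.98, -0.198], [-1.0, -0.0, -0.0]]
contact_force: [-0.3, -0.4, -2.6]
finger_gap: 0.0355
```

Request:
{"method": "play_rows", "body": {"motion": [{"travel": [0.9,0,0.5],"twist": 0,"hand": 30},{"travel": [0.9,0,0.5],"twist": 0,"hand": 30},{"travel": [0,0,0],"twist": 0,"hand": 30}]}}

```text
t: 39.52
tcp_pos: [0.5352, -0.0063, 0.1545]
orientation: [[-0.0, 0.198, 0.98], [-0.0, 0.98, -0.198], [-1.0, -0.0, -0.0]]
contact_force: [0.1, 0.8, -2.3]
finger_gap: 0.0357
```

Run:
```python
from iv import *
iv("pics/I4.png",win=(240,145,48,42),s=16)
to(tcp_for(.02),HD)
```

```text
bore rel seat: along 16.8 w 0.0 y 0.2
t 39.67 tcp [ 0.5352 -0.0064  0.1546] tilt [0. 0.] head 1.3709 gap 35.3 F [-0.8 -0.1 -2.4] T [-0.01  0.01  0.  ]
twist 0.0001 travel [-2.5  0.7 -2.1]
```

Request:
{"method": "play_rows", "body": {"motion": [{"travel": [0.9,0,0.5],"twist": 0,"hand": 30},{"travel": [0.9,0,0.5],"twist": 0,"hand": 30},{"travel": [0.9,0,0.5],"twist": 0,"hand": 30},{"travel": [0,0,0],"twist": 0,"hand": 30}]}}

```text
t: 40.17
tcp_pos: [0.5367, -0.0067, 0.1518]
orientation: [[-0.0, 0.199, 0.98], [-0.0, 0.98, -0.199], [-1.0, -0.0, -0.0]]
contact_force: [-1.3, -1.1, -2.6]
finger_gap: 0.0353
```

Request:
{"method": "play_rows", "body": {"motion": [{"travel": [0.9,0,0.5],"twist": 0,"hand": 30},{"travel": [0.9,0,0.5],"twist": 0,"hand": 30},{"travel": [0,0,0],"twist": 0,"hand": 30}]}}

```text
t: 40.55
tcp_pos: [0.5376, -0.0069, 0.15]
orientation: [[-0.0, 0.198, 0.98], [-0.0, 0.98, -0.198], [-1.0, -0.0, -0.0]]
contact_force: [-1.0, 0.4, -2.7]
finger_gap: 0.0353
```

Run:
```python
from iv import *
iv("pics/I4.png",win=(240,145,48,42),s=16)
to(tcp_for(.02),HD)
```

```text
bore rel seat: along 11.7 w -0.1 y 0.3
t 40.7 tcp [ 0.5377 -0.0068  0.1501] tilt [-0.0001 -0.0001] head 1.371 gap 35.2 F [ 0.1 -0.6 -1.7] T [0.02 0.03 0.02]
twist 0.0002 travel [-7.   0.7 -4.6]
```

View pics/I4.png

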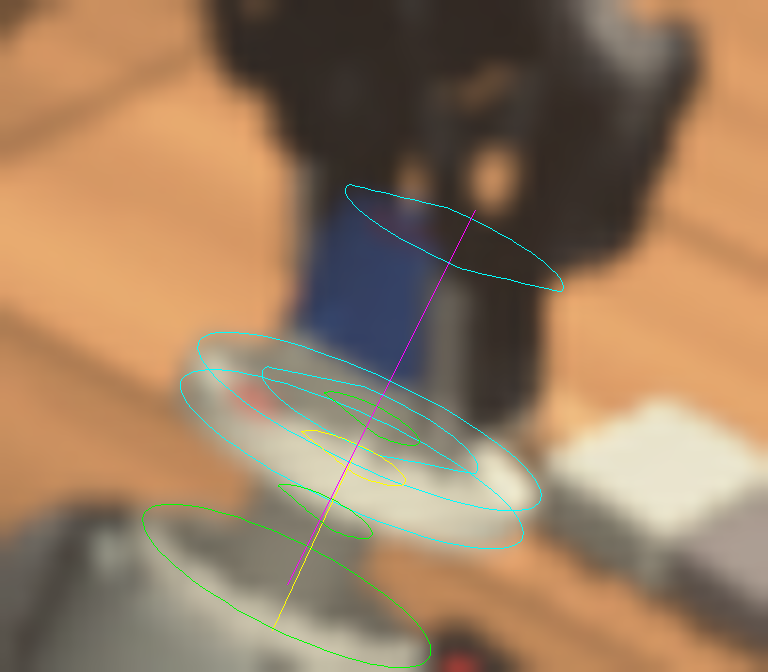

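Request:
{"method": "play_rows", "body": {"motion": [{"travel": [1.2,0,0.7],"twist": 0,"hand": 30},{"travel": [1.2,0,0.7],"twist": 0,"hand": 30},{"travel": [1.2,0,0.7],"twist": 0,"hand": 30},{"travel": [0,0,0],"twist": 0,"hand": 30}]}}

```text
t: 41.2
tcp_pos: [0.5397, -0.0073, 0.1464]
orientation: [[-0.0, 0.199, 0.98], [-0.0, 0.98, -0.199], [-1.0, -0.0, -0.0]]
contact_force: [0.7, 0.3, -1.8]
finger_gap: 0.0354
```

Request:
{"method": "play_rows", "body": {"motion": [{"travel": [1.2,0,0.7],"twist": 0,"hand": 30},{"travel": [1.2,0,0.7],"twist": 0,"hand": 30},{"travel": [0,0,0],"twist": 0,"hand": 30}]}}

```text
t: 41.58
tcp_pos: [0.5411, -0.0075, 0.144]
orientation: [[-0.0, 0.198, 0.98], [-0.0, 0.98, -0.198], [-1.0, -0.0, -0.0]]
contact_force: [1.2, 0.6, -2.0]
finger_gap: 0.0359
```

Request:
{"method": "play_rows", "body": {"motion": [{"travel": [0.9,0,0.5],"twist": 0,"hand": 30},{"travel": [0.9,0,0.5],"twist": 0,"hand": 30},{"travel": [0.9,0,0.5],"twist": 0,"hand": 30},{"travel": [0,0,0],"twist": 0,"hand": 30}]}}

```text
t: 42.08
tcp_pos: [0.5426, -0.0079, 0.1414]
orientation: [[-0.0, 0.199, 0.98], [-0.0, 0.98, -0.199], [-1.0, -0.0, -0.0]]
contact_force: [0.2, -0.7, -2.9]
finger_gap: 0.0354
```

Request:
{"method": "play_rows", "body": {"motion": [{"travel": [0.9,0,0.5],"twist": 0,"hand": 30},{"travel": [0.9,0,0.5],"twist": 0,"hand": 30},{"travel": [0,0,0],"twist": 0,"hand": 30}]}}

```text
t: 42.45
tcp_pos: [0.543, -0.0079, 0.1408]
orientation: [[-0.001, 0.199, 0.98], [0.001, 0.98, -0.199], [-1.0, 0.001, -0.002]]
contact_force: [-11.1, -0.1, 16.7]
finger_gap: 0.0356
```

Run:
```python
from iv import *
iv("pics/I5.png",win=(240,145,48,42),s=16)
```

```text
bore rel seat: along 0.9 w -0.1 y 0.6
```

View pics/I5.png

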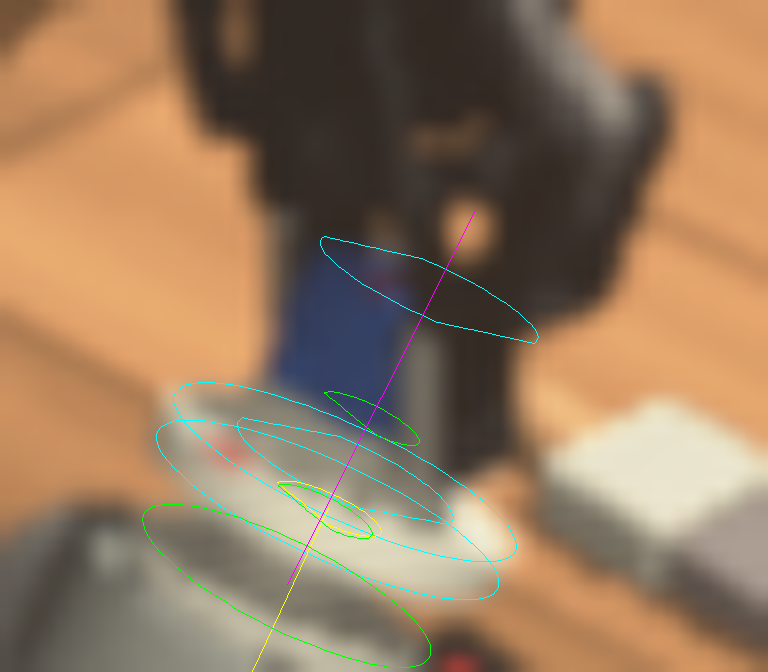

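Request:
{"method": "play_rows", "body": {"motion": [{"travel": [-0.6,0,-0.4],"twist": 0,"hand": 30},{"travel": [0,0,0],"twist": 0,"hand": 37},{"travel": [0,0,0],"twist": 0,"hand": 42},{"travel": [0,0,0],"twist": 0,"hand": 50},{"travel": [0,0,0],"twist": 0,"hand": 54}]}}

```text
t: 43.22
tcp_pos: [0.5432, -0.008, 0.1401]
orientation: [[-0.0, 0.199, 0.98], [-0.0, 0.98, -0.199], [-1.0, -0.0, -0.0]]
contact_force: [-0.4, -0.1, 0.3]
finger_gap: 0.0541
```

Request:
{"method": "play_rows", "body": {"motion": [{"travel": [-10,0,0],"twist": 0,"hand": 56},{"travel": [-20,0,0],"twist": 0,"hand": 60},{"travel": [-30,0,-5],"twist": 0,"hand": 60},{"travel": [-40,30,-20],"twist": 0,"hand": 60},{"travel": [-10,60,-20],"twist": 0,"hand": 60},{"travel": [0,60,-10],"twist": 0,"hand": 60},{"travel": [0,60,0],"twist": 0,"hand": 60},{"travel": [0,60,0],"twist": 0,"hand": 60}]}}

```text
t: 44.22
tcp_pos: [0.5433, 0.2681, 0.2511]
orientation: [[0.001, 0.198, 0.98], [0.001, 0.98, -0.198], [-1.0, 0.001, 0.001]]
contact_force: [0.5, -0.7, 0.7]
finger_gap: 0.0602
```

```bash
cat > fin.py <<'E'
from iv import *
import sys
ims={n:np.mean([robot.camera(n).astype(float) for _ in range(3)],0).astype(np.uint8) for n in C}; np.savez("imF.npz",**ims)
Rs=Rz(-.25)@Ry(-np.pi/6)
def show(tag,psi=.1):
    o=[]
    for n,win in(("scene",(236,145,48,44)),("top",(246,168,48,44))):
        x0,y0,w,h=win; s=8; c=cv2.resize(ims[n][y0:y0+h,x0:x0+w],None,fx=s,fy=s,interpolation=cv2.INTER_CUBIC); o.append(c.copy())
        p=FACE+.039*A; R=Rs@Rz(psi)
        for pts in DRV:
            X=(R@pts.T).T+p; q=(P(n)@np.c_[X,np.ones(len(X))].T).T; q=np.round((q[:,:2]/q[:,2:]+.5-[x0,y0])*s).astype(np.int32); k=len(q)//2
            cv2.polylines(c,[q[:k]],True,(0,255,255),1);cv2.polylines(c,[q[k:]],True,(0,255,255),1)
        o.append(c)
    cv2.imwrite(f"pics/{tag}.png",cv2.cvtColor(np.vstack([np.hstack(o[:2]),np.hstack(o[2:])]),cv2.COLOR_RGB2BGR))
show(sys.argv[1]); to(tcp_for(0),HD)
crop("scene",ims["scene"],380,240,80,f"pics/{sys.argv[1]}_cap.png",8)
E
python3 fin.py F1
```

```text
t 44.52 tcp [0.5434 0.2648 0.2504] tilt [ 0.0005 -0.0005] head 1.3695 gap 59.9 F [ 0.2 -0.8 -0.2] T [-0.02 -0.01  0.07]
twist -0.0013 travel [ 110.8 -267.2   53.7]
pics/F1_cap.png origin 340 210 scale 8
```

View pics/F1.png

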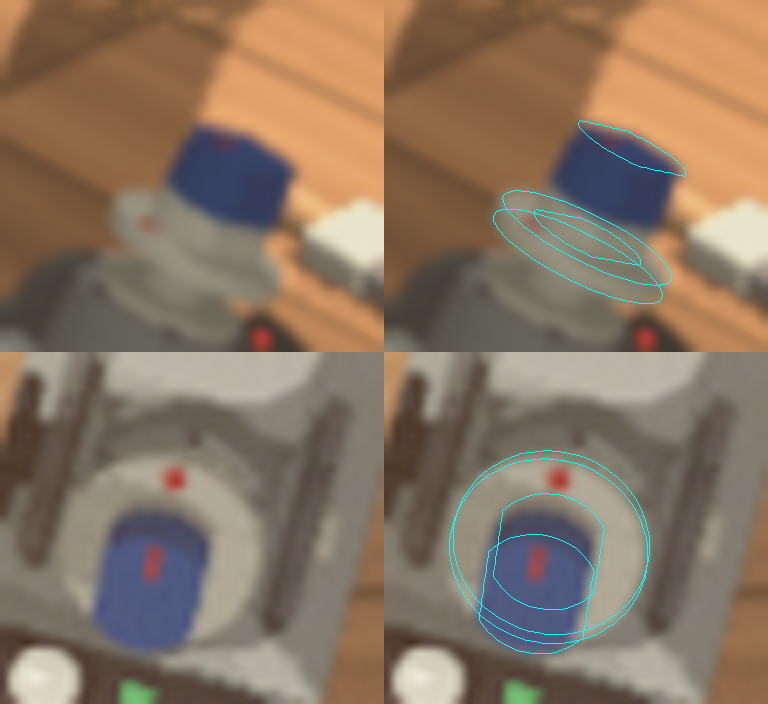

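View pics/F1_cap.png

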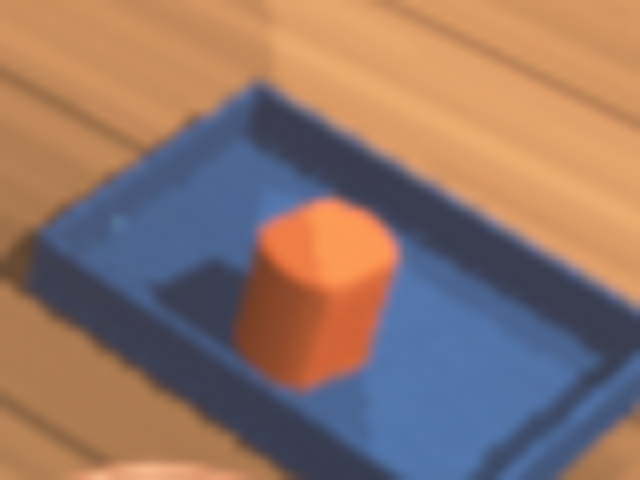

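```bash
cat > sfit.py <<'E'
from iv import *
from psi import *
im2=np.load("im2.npz"); imF=np.load("imF.npz"); Rs=Rz(-.25)@Ry(-np.pi/6)
# spindle bias in image, per camera: best 2D pixel shift for top/scene from psi regions
import psi as M
def edgecost(n,img,parts,win,face_p,R,sh):
    pass
for n,win in(("scene",(236,145,48,44)),("top",(246,168,48,44))):
    x,y,w,h=win; c=imF[n][y:y+h,x:x+w].astype(float)
    blue=((c[...,2]-c[...,0])>8)|((c[...,2]>c[...,0]*1.1))
    k,l,st,_=cv2.connectedComponentsWithStats(blue.astype(np.uint8)); i=1+np.argmax(st[1:,4]); blue=(l==i).astype(float)
    blue=cv2.morphologyEx(blue,cv2.MORPH_CLOSE,np.ones((3,3)))
    UP=prism(.022,.018,0,.023)
    res=[]
    for s in np.arange(-2,6.1,1):
        best=min((np.abs(sil(n,[UP],Rs@Rz(.1),FACE+(.039+s*.001)*A+a*.001*Wv+b*.001*(Rz(-.25)@[0,1,0]),win)-blue).sum(),a,b) for a in range(-3,4) for b in range(-3,4))
        res.append((float(s),round(best[0],1),best[1:]))
    print(n,blue.sum(),res)
E
python3 sfit.py
```

```text
scene 123.0 [(-2.0, np.float64(29.2), (0, -1)), (-1.0, np.float64(30.1), (3, 2)), (0.0, np.float64(31.8), (3, 3)), (1.0, np.float64(36.2), (3, 3)), (2.0, np.float64(43.1), (3, 3)), (3.0, np.float64(51.6), (3, 3)), (4.0, np.float64(61.2), (3, 3)), (5.0, np.float64(70.0), (3, 3)), (6.0, np.float64(78.6), (3, 3))]
top 197.0 [(-2.0, np.float64(23.2), (-2, 1)), (-1.0, np.float64(23.6), (-2, 1)), (0.0, np.float64(24.1), (-1, 1)), (1.0, np.float64(24.1), (-1, 1)), (2.0, np.float64(25.0), (0, 1)), (3.0, np.float64(25.0), (0, 1)), (4.0, np.float64(25.7), (0, 1)), (5.0, np.float64(25.7), (1, 1)), (6.0, np.float64(26.3), (1, 1))]
```

```bash
python3 -c "
from plant import robot
s=robot.state(); print(s['t'],s['contact_force'],abs(s['joint_velocities']).max()); print(robot.close_job())"
```

```text
44.525 [ 0.22007376 -0.84618887 -0.16472699] 0.012657675648635482
the job is handed in; nothing more can be done
None
```

I handed the job in at 44.5 s of the 72 s allowed. By my last checks the cap stands in the tray and the driver is home on the spindle; the simulator reports no verdict.

- **Cap:** I worked it off the journal with small to-and-fro twists and a pull that peaked at about 12 N. The machine showed no visible movement in the pictures. In the last picture the cap stands upright, mouth down, in the tray and clear of the walls.
- **Driver:** I leaned it to about 30° against the tray wall, gripped it higher up, and slid it onto the spindle with almost no force. It stopped at about 20 N along the spindle, where the shoulder was expected, and I let go.

Where the checks were weaker or disagreed:

- **Tilt in the grip:** the red marks gave 26 to 29° and the outline fit gave 29.7°. The driver then went on without binding.
- **Direction of the flat:** the two cameras put the spindle's flat at 0 to 0.2 rad. I did not measure the final turn of the red dot; I rely on the D-shaped bore having gone fully on.
- **Seating depth:** at the stop my estimate was 0.9 mm from the shoulder, good to about 1 mm. The scene camera's outline fits best at or below fully home. The top camera cannot tell depth.
- **Other things on the bench:** I saw none of them move, but I did not measure them again at the end.

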